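# Turn the washed coaster over onto the airing board with the spatula

### The arm

A 6-joint arm with a two-finger parallel gripper is mounted at the origin on the work surface. World frame = base frame: x ahead of the robot, y to its left, z up, the work surface at z = 0. Lengths are in m, angles in rad, forces in N, time in s.
With the tool pointing down it reaches from about 0.375 to 0.975 m from the base axis. Payload 3.8 kg.
Tool frame: the origin (TCP) lies on the centre line of the jaws, within the pads' length; the fingertips stand 14 mm ahead of it and the grasp point (between the pads) lies 5 mm behind it; x points along the fingers, y is the direction in which the jaws open and shut, and the axes are right-handed (so a half turn about x gives the same grasp; the last joint's range is limited). The gripper opens to 85 mm and grips with 20 to 120 N. Pads are 22 mm wide; open, the fingers measure 114 mm over their backs; the gripper's body (76 mm by 85 mm) begins 54 mm behind the grasp point. The pads swing forward as they close: fully open they stand 13 mm farther back than shut.
Start: joints at [1.131, 0.264, 1.604, -0, 1.274, -0.037], TCP at [0.265, 0.621, 0.22] pointing down, gripper open.
Joint ranges: [-2.63, 2.63], [-0.94, 2.18], [0.31, 2.57], [-1.31, 4.45], [0, 2.66], [-2.55, 2.55]. Speed limits (rad/s): [2.57, 2.57, 3.14, 3.14, 3.14, 3.14].

### API

Orientations are given as a rotation vector (axis times angle).
In Python, from workcell import bot gives the robot as it stands.
- The arm moves only by the shell command python3 -m creep 'ROWS' [FORCE]. ROWS is JSON, a list of rows, each an object with "grip": the finger opening in cm, from 0 to 8.54; "dp": the shift along the tool's x, y, z in cm, a list of three; "rotation": the turn, a rotation vector about the tool's x, y, z in rad, a list of three. A call has 1 to 5 rows; each row is the pose to reach, as a shift and turn from the pose commanded when the call began, along the tool's axes at that moment; what a row does not reach only later rows make up. A row lasts 1/12 s, in which the tool goes at most 41.7 mm and 7.16 degrees, less where a joint would pass 70% of its speed; a pose out of reach is approached as far as the arm can. A call with a gripper value outside its range is refused whole. The fingers move at their own pace and stop on an object; FORCE is the grip in N (left out, the last holds). Time passes only in rows, so rows that repeat a pose let the fingers close. It gives the time, the measured TCP pose, the force and the opening at its end, in the units of the state.
- bot.read_state(): the state, without advancing time (a new reading comes with each control period).
- bot.read_camera(name): name is "scene" or "side" or "wrist"; returns (picture, depth): 480x640x3 uint8, red, green, blue; 480x640 float32, m along the optical axis (not along the pixel's ray), 0 where there is no reading.
- bot.get_calibration(name): a dict with "fx", "fy", "cx", "cy" (pixels), "dist" ([k1, k2, p1, p2, k3] as OpenCV has them; the pictures are not rectified), "rvec" (rotation vector, rad) and "tvec" (3), from world to camera coordinates, as OpenCV has them. Camera axes: x right, y down, z forward; pixel columns grow to the right and rows downward; lengths in m; the calibration is good to about 2 mm. A picture is of the moment at which its call begins: read the wrist's pose just before it. get_calibration takes no time and is no camera call; for the wrist camera it gives the pose at the moment of the call.
- bot.finish_job(): hands the job in, once; it reports no verdict.
The state is a dict: "time": time; "q": joint angles; "joint_vel": joint speeds; "joint_torque": joint torques, N m; "tool_pos": TCP position; "tcp_rot": TCP orientation; "wrist_force": force on the tool from outside, world axes, zero at the start; "torque": the same for the moment, N m; "width": opening from 0.0 (shut) to 1.0 (fully open).
Only numpy, scipy, OpenCV 4.12 (cv2) and the standard library are available. Lean on these libraries where they do the work, as an engineer would, in place of code of your own. Each camera call takes 0.05 s, during which the arm holds its last target.

### The job

The washed coaster is still wet underneath: pick up the spatula (its neck is a little bent, so feel where the blade is), work the blade under the coaster, brace the coaster against the airing board's edge and with a turn of the wrist swing the spatula's handle well up to flip it over onto the board, so that it lies flat there, orange side up. Do not touch the clean coaster with the hand, toss it into the air, or press the blade hard on the white sideboard. Then lay the spatula back in its rest and let go, and leave the green glass and the shaker cap where they stand.

Things in the scene. Friction and masses are not known exactly. Their poses are not given: they have to be found in the camera images.
- coaster: Silicone coaster 90 x 90 x 10 mm, 60 to 130 g, flat on the sideboard (z = 0), 2 to 12 mm in front of the airing board's edge, x towards the board (within 0.08 rad). Origin at its centre; z up out of the blue face (up at the start); the other face is orange. Rims bevelled: faces 72 mm square, the bevel rises 4 mm over the outer 9 mm, so a blade wedges under. It slides until it meets the board's edge.
- airing_board: Fixed slatted wooden airing board, 170 mm along its x, 180 mm along its y, 12 mm thick (a vertical 12 mm step up from the sideboard). Origin on the sideboard at the middle of its front edge; x runs from the front edge across the board (the coaster is on the -x side), y along the front edge.
- spatula: Red spatula, 95 g. Origin 52 mm under the handle's centre line; x forward, z up. Handle x -85 to 50 mm, 18 wide, 20 high. Blade flat, 80 x 70 x 2 mm, front edge at x 150, nominally parallel, underside at z 0; but the stiff neck (bends at x 55 on the handle line) has been bent up or down by up to 0.16 rad, unmeasured: the tip is up to 15 mm high or low. It holds up to 20 N at the tip.
- spatula_grip (a point): Middle of the handle at x = -10, y = 0, z = 52 mm of the spatula: grip here from above across the 18 mm width (160 mm behind the blade's front edge). Axes as the spatula's.
- spatula_rest: Fixed dark wooden spatula rest: a foot 170 x 90 mm with two open cradles for the handle, 12 mm long, centred at x -65 and 30 mm: floors 60 mm, cheeks 80 mm above the sideboard, 30 mm between cheeks. The blade hangs free in front. Origin on the sideboard below the spatula's origin when in place (within 7 mm, 0.03 rad); axes as the spatula's then.
- rest_grip (a point): Where the spatula's grip point is when it lies on its rest: 70 mm above the sideboard. Axes as the rest's.
- green_glass: Short green glass, 76 mm diameter, 85 mm tall: a loose bystander, to be left alone. Origin at the centre of its foot.
- shaker_cap: Stainless shaker cap, 52 mm diameter, 52 mm tall: a loose bystander, to be left alone. Origin at the centre of its foot.
Things that resemble listed ones, but are neither listed nor needed, are in the scene too. Of the things like the spatula, leave any that is yellow; of the rest the larger one is meant.

How it is judged:
On the way, in this order (a step that is already met when the one before it is completed fails the run):
1. the held spatula, still low, has raised one side of the coaster, blue side still up (contact force between the fingers and spatula above 1 N and contact force between spatula and coaster above 0.02 N and angle between coaster's own z axis and vertical between 0.06 and 0.43 rad), for 0.05 s.
2. the held spatula is turned up at least 25 degrees with the coaster on or against its blade, turned up at least as much (contact force between the fingers and spatula above 1 N and contact force between spatula and coaster above 0.02 N and angle between each of spatula, coaster's own z axis and vertical above 0.436 rad), for 0.02 s.
3. the coaster lies orange side up on the airing board (angle between coaster's own z axis and vertical above 3.04 rad and height (world z) of coaster between 0.013 and 0.021 m), for 0.2 s.
At the end, for the whole second after the job is handed in: The coaster lies flat (within 5 degrees), orange side up, at rest on the airing board: centre 15 to 155 mm behind its front edge, within 80 mm of its middle line. The spatula lies released and level in its rest, its grip point within 25 mm of its place (all of step 3 and x of coaster in the frame of airing_board between 0.015 and 0.155 m and y of coaster in the frame of airing_board between -0.08 and 0.08 m and horizontal distance between spatula_grip and rest_grip below 0.025 m and height (world z) of spatula_grip between 0.064 and 0.076 m and angle between spatula's own z axis and vertical below 0.09 rad and angle between the x axis of spatula and the x axis of spatula_rest, either way round below 0.2 rad and linear speed of each of coaster, spatula below 0.02 m/s and contact force between each of the fingers, the arm and spatula below 0.05 N); the robot touches nothing.
It fails at once if the spatula presses on the sideboard with more than 20 N (contact force between spatula and sideboard above 20 N).
It fails at once if the hand or arm touches the coaster (contact force between any of the fingers, the arm and coaster above 0.2 N).
It fails at once if the coaster is tossed or lifted: its centre rises more than 130 mm above the sideboard (height (world z) of coaster above 0.13 m).
It fails at once if the green glass or shaker cap is moved by more than 30 mm or tipped (distance of any of green_glass, shaker_cap from where it was at the start of the episode above 0.03 m or angle between any of green_glass, shaker_cap's own z axis and vertical above 0.3 rad).
It also fails if it takes over 48 s, if anything falls off the work surface, if the arm or the gripper's body presses on something with over 40 N, if the wrist force passes 120 N, or if a joint passes its speed limit or range.

## Working session

There is one attempt and no reset: what is moved stays moved. The work goes in short steps, Python scripts to look and compute and a shell command to move; the robot and the scene stay as the last step left them, time stands still between calls to the robot, and variables do not carry over. Pictures are saved under pics/ and viewed, and the job is handed in when it is done.

```bash
ls; mkdir -p pics; cat > h.py <<'E'
import numpy as np,cv2
from workcell import bot
def snap(n,f):
    c=bot.get_calibration(n); p,d=bot.read_camera(n)
    cv2.imwrite(f'pics/{f}.png',p[:,:,::-1]); np.savez(f'pics/{f}.npz',p=p,d=d,**{k:np.array(v) for k,v in c.items()})
def load(f): return np.load(f'pics/{f}.npz')
def ray(c,uv):
    K=np.array([[c['fx'],0,c['cx']],[0,c['fy'],c['cy']],[0,0,1.]])
    u=cv2.undistortPoints(np.array(uv,float).reshape(-1,1,2),K,np.array(c['dist'],float)).reshape(-1,2)
    R=cv2.Rodrigues(np.array(c['rvec'],float))[0]; t=np.array(c['tvec'],float).ravel()
    return -R.T@t, np.c_[u,np.ones(len(u))]@R
def onz(c,uv,z):
    o,d=ray(c,uv); return o+d*((z-o[2])/d[:,2])[:,None]
def dep(c,uv):
    o,d=ray(c,uv); return np.array([o+dd*c['d'][int(round(v)),int(round(u))] for dd,(u,v) in zip(d,uv)])
def tri(c1,p1,c2,p2):
    o1,d1=ray(c1,[p1]);o2,d2=ray(c2,[p2]);d1=d1[0];d2=d2[0]
    s=np.linalg.lstsq(np.c_[d1,-d2],o2-o1,rcond=None)[0]
    a=o1+d1*s[0];b=o2+d2*s[1]; return (a+b)/2,np.linalg.norm(a-b)
E
python3 - <<'E'
from h import *
print(bot.read_state())
for n in ['scene','side','wrist']: snap(n,n+'0'); c=load(n+'0'); print(n,{k:np.round(c[k],3).tolist() for k in c if k not in 'pd'}, ray(c,[[320,240]]))
E
```

```text
pics
{'time': 0.0, 'q': array([ 1.13110044e+00,  2.64764815e-01,  1.60539424e+00, -5.04882065e-06,
        1.27366395e+00, -3.68744263e-02]), 'joint_vel': array([-0.00088921, -0.00028286,  0.00054254,  0.00128278,  0.00062102,
       -0.00151429]), 'joint_torque': array([-7.97052799e-04, -5.15119278e+01, -3.67305887e+01, -3.01493292e-04,
        1.31674277e-02, -1.13083286e-05]), 'tool_pos': array([0.26427706, 0.62029539, 0.21914324]), 'tcp_rot': array([ 0.31429659,  1.54812388, -0.31772199]), 'wrist_force': array([ 0.23422753,  0.78046073, -0.06371064]), 'torque': array([0.06067223, 0.07470126, 0.00429978]), 'width': 1.0018595798225955}
scene {'fx': 531.321, 'fy': 531.321, 'cx': 321.022, 'cy': 238.501, 'dist': [-0.026, 0.0, 0.0, 0.0, 0.0], 'rvec': [1.606, 1.781, -0.843], 'tvec': [0.047, -0.251, 1.656]} (array([1.44850628, 0.08323763, 0.83889525]), array([[-0.77572407, -0.06954653, -0.62723768]]))
side {'fx': 486.848, 'fy': 486.848, 'cx': 323.262, 'cy': 238.39, 'dist': [-0.018, 0.0, 0.0, 0.0, 0.0], 'rvec': [2.195, -0.202, 0.097], 'tvec': [-0.488, 0.095, 1.212]} (array([ 0.31685815, -0.99579376,  0.7907143 ]), array([[ 0.13643437,  0.79355511, -0.59305295]]))
wrist {'fx': 432.932, 'fy': 432.932, 'cx': 315.685, 'cy': 238.024, 'dist': [-0.032, 0.0, 0.0, 0.0, 0.0], 'rvec': [-2.419, -1.599, -0.222], 'tvec': [-0.674, -0.036, 0.379]} (array([0.20017997, 0.64836715, 0.37253319]), array([[ 0.2602899 , -0.10193698, -0.96019695]]))
```

View pics/scene0.png

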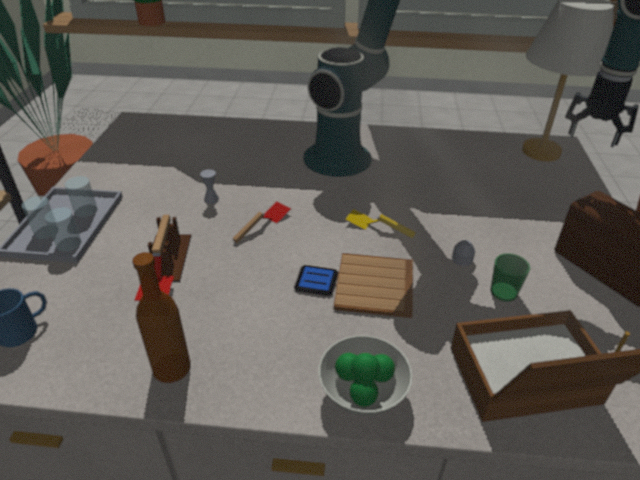

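View pics/side0.png

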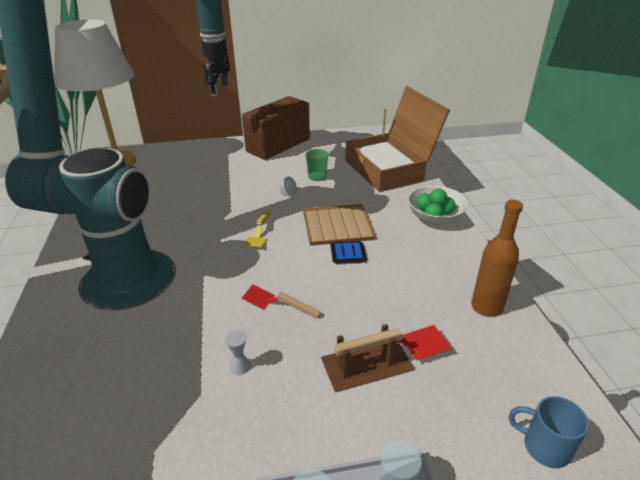

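View pics/wrist0.png

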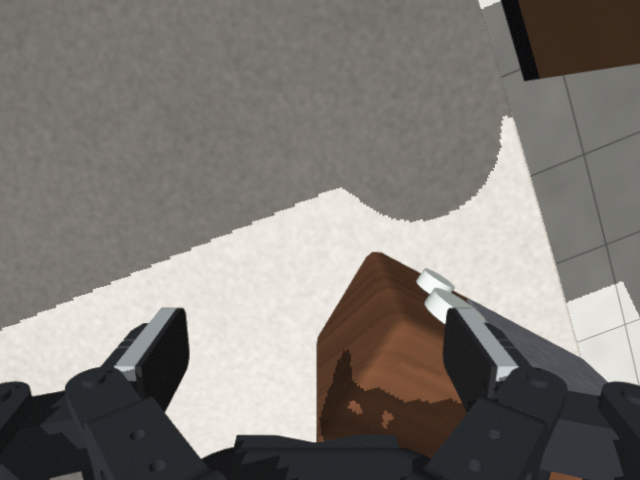

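```bash
python3 - <<'E'
from h import *
s=load('scene0')['p'][:,:,::-1]; d=load('side0')['p'][:,:,::-1]
a=cv2.resize(s[190:320,120:460],None,fx=2.35,fy=2.35,interpolation=cv2.INTER_CUBIC)
b=cv2.resize(d[190:400,220:480],None,fx=2.3,fy=2.3,interpolation=cv2.INTER_CUBIC)
cv2.imwrite('pics/ca.png',a);cv2.imwrite('pics/cb.png',b)
for n in ['scene0','side0']:
    c=load(n);h=cv2.cvtColor(c['p'],cv2.COLOR_RGB2HSV)
    M={'red':((h[...,0]<6)|(h[...,0]>174))&(h[...,1]>200)&(h[...,2]>110),'blue':(abs(h[...,0].astype(int)-112)<10)&(h[...,1]>180)&(h[...,2]>120),'green':(abs(h[...,0].astype(int)-70)<15)&(h[...,1]>80)}
    for k,m in M.items():
        N,l,st,ce=cv2.connectedComponentsWithStats(m.astype(np.uint8))
        for i in range(1,N):
            if st[i,4]>60: print(n,k,st[i],ce[i].round(1))
E
```

```text
scene0 red [265 204  22  18 139] [275.7 212.2]
scene0 red [159 277  14  16 101] [164.9 284. ]
scene0 blue [305 267  27   8  79] [318.3 270.4]
scene0 blue [300 273  31  17 200] [315.5 281.1]
scene0 green [  0   0  21  62 399] [ 7.8 29.6]
scene0 green [  20    0   23   95 1002] [30.6 43.8]
scene0 green [ 46   0  17  21 185] [52.6  9. ]
scene0 green [ 45  33  26  65 804] [58.4 59.5]
scene0 green [  0  40  22  57 473] [ 7.6 66.3]
scene0 green [ 0 88 11 20 81] [ 3.6 98.8]
scene0 green [492 256  32  45 758] [505.1 283.3]
scene0 green [ 335  352   60   55 2066] [364.3 374.2]
side0 red [245 287  28  20 214] [257.9 296.1]
side0 red [406 327  43  31 519] [426.4 342.1]
side0 blue [335 243  27  16 323] [347.8 250.4]
side0 green [ 61   0  17  22 250] [68.7 11.6]
side0 green [  525     0   115   209 17189] [592.7  88.9]
side0 green [ 0 38  5 26 91] [ 1.5 52.7]
side0 green [ 52  87  17  45 308] [ 61.1 110.7]
side0 green [69 91 10 14 63] [73.1 95.6]
side0 green [ 83  91  12  24 163] [87.7 99.4]
side0 green [306 150  21  30 515] [316.9 164.4]
side0 green [416 189  39  27 743] [435.3 202.6]
```

View pics/ca.png

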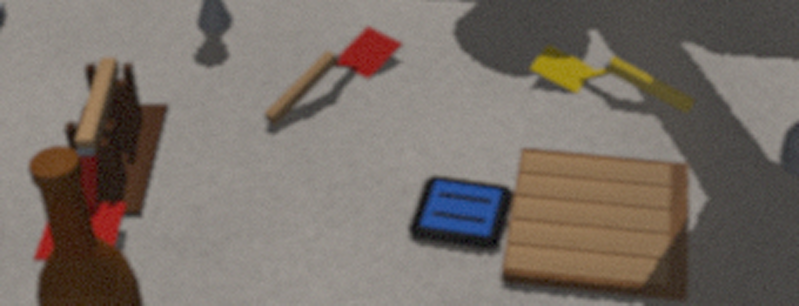

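View pics/cb.png

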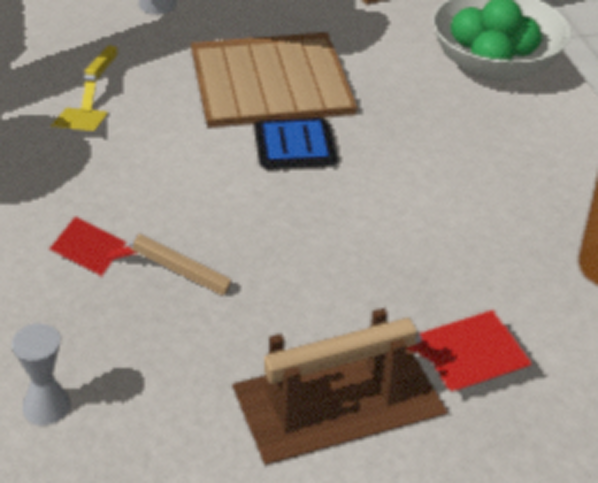

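```bash
python3 - <<'E'
from h import *
S=load('scene0');D=load('side0')
for n in ['scene0','side0']:
    c=load(n);h=cv2.cvtColor(c['p'],cv2.COLOR_RGB2HSV)
    o,d=ray(c,[[u,v] for v in range(480) for u in range(640)])
    P=(o+d*c['d'].reshape(-1,1)).reshape(480,640,3); P[c['d']==0]=np.nan
    np.save(f'pics/{n}_P.npy',P)
    red=((h[...,0]<6)|(h[...,0]>174))&(h[...,1]>200)&(h[...,2]>110)
    blue=(abs(h[...,0].astype(int)-112)<10)&(h[...,1]>180)&(h[...,2]>120)
    # handle tan in rest region
    tan=(abs(h[...,0].astype(int)-17)<7)&(h[...,1]>60)&(h[...,2]>110)
    m=np.zeros_like(tan); 
    if n=='scene0': m[205:265,145:180]=1
    else: m[320:360,325:410]=1
    def st(k,m):
        q=P[m]; q=q[~np.isnan(q[:,0])]
        print(n,k,len(q),np.median(q,0).round(4),q.min(0).round(3),q.max(0).round(3)); return q
    q=st('handle',tan&m); q=q[q[:,2]>.06]; cc=q.mean(0); u,s,v=np.linalg.svd(q-cc); print('axis',v[0].round(4),cc.round(4),((q-cc)@v[0]).min().round(3),((q-cc)@v[0]).max().round(3))
    st('blue',blue)
    rm=red.copy(); rm[:260]=0; st('blade',rm)
    g=(abs(h[...,0].astype(int)-70)<15)&(h[...,1]>80); mm=np.zeros_like(g)
    if n=='scene0': mm[250:305,485:530]=1
    else: mm[145:185,300:330]=1
    st('glass',g&mm)
    # cap
    x=P[252,463] if n=='scene0' else P[187,288]; print('cap',x)
    bt=tan.copy(); b=np.zeros_like(tan)
    if n=='scene0': b[250:320,330:415]=1
    else: b[200:245,300:378]=1
    q=st('board',bt&b)
    q=q[(q[:,2]>.006)&(q[:,2]<.02)]
    r=cv2.minAreaRect((q[:,:2]*1000).astype(np.float32)); print(r, cv2.boxPoints(r).round(0).tolist())
E
```

```text
scene0 handle 283 [ 0.5251 -0.3704  0.0784] [ 0.366 -0.437 -0.001] [ 0.839 -0.246  0.28 ]
axis [0.8233 0.2982 0.483 ] [ 0.551  -0.3597  0.0978] -0.099 0.357
scene0 blue 279 [ 0.5612 -0.0038  0.0095] [ 0.524 -0.038  0.005] [0.598 0.029 0.014]
scene0 blade 129 [ 0.6376 -0.3367  0.0217] [ 0.604 -0.383  0.017] [ 0.828 -0.245  0.212]
scene0 glass 769 [0.5804 0.4089 0.0496] [0.514 0.383 0.003] [0.59  0.453 0.089]
cap [0.46289789 0.33392973 0.03647703]
scene0 board 3480 [0.5619 0.1204 0.012 ] [ 0.458  0.042 -0.003] [0.648 0.219 0.018]
((557.668212890625, 128.47238159179688), (165.6074981689453, 181.20748901367188), 87.74866485595703) [[464.0, 49.0], [645.0, 42.0], [651.0, 208.0], [470.0, 215.0]]
side0 handle 581 [ 0.5111 -0.3786  0.0777] [ 0.441 -0.395 -0.004] [ 0.581 -0.291  0.082]
axis [-0.9892 -0.1463 -0.0125] [ 0.512  -0.3786  0.0771] -0.07 0.063
side0 blue 323 [ 0.5604 -0.0082  0.0086] [ 0.526 -0.044  0.005] [0.596 0.028 0.013]
side0 blade 742 [ 0.6335 -0.3451  0.0207] [ 0.285 -0.393  0.001] [ 0.685 -0.109  0.035]
side0 glass 513 [0.5499 0.3902 0.0573] [0.516 0.374 0.002] [0.585 0.458 0.085]
cap [0.44247798 0.30687511 0.03353096]
side0 board 2045 [0.5535 0.1144 0.011 ] [ 0.468  0.036 -0.006] [0.657 0.238 0.016]
((560.5365600585938, 126.6237564086914), (177.74671936035156, 180.3192596435547), 88.11984252929688) [[468.0, 41.0], [648.0, 35.0], [654.0, 212.0], [473.0, 218.0]]
```

```bash
cat >> h.py <<'E'
from scipy.spatial.transform import Rotation as R
def delta(p,Rm,st=None):
    st=st or bot.read_state(); R0=R.from_rotvec(st['tcp_rot']).as_matrix()
    dp=R0.T@(np.array(p)-st['tool_pos'])*100; rv=R.from_matrix(R0.T@Rm).as_rotvec()
    print('t',round(st['time'],2),'pos',st['tool_pos'].round(4),'dp',dp.round(2).tolist(),'rot',rv.round(3).tolist()); return dp,rv
def tool(yaw,tilt=0,flip=1):
    # spatula-like frame yaw; tool x = down tilted so it points forward(+x spatula) by tilt; tool y = flip*lateral
    X=np.array([np.cos(yaw),np.sin(yaw),0]);Y=np.array([-np.sin(yaw),np.cos(yaw),0]);Z=np.array([0,0,1.])
    tx=-Z*np.cos(tilt)+X*np.sin(tilt); ty=flip*Y
    return np.c_[tx,ty,np.cross(tx,ty)]
E
python3 - <<'E'
from h import *
st=bot.read_state(); print(R.from_rotvec(st['tcp_rot']).as_matrix().round(3))
P=np.load('pics/side0_P.npy');c=load('side0');h=cv2.cvtColor(c['p'],cv2.COLOR_RGB2HSV)
for uv in [(490,305),(497,260),(513,205),(490,250)]: print(uv,P[uv[1],uv[0]])
red=((h[...,0]<6)|(h[...,0]>174))&(h[...,1]>200)&(h[...,2]>110); red[:325]=0;red[:,:405]=0;red=cv2.erode(red.astype(np.uint8),np.ones((3,3)))>0
q=P[red];q=q[~np.isnan(q[:,0])];q=q[(q[:,2]>0.003)&(q[:,2]<.05)]
a=np.array([.9892,.1463,0]);b=np.array([-.1463,.9892,0]);o=np.array([.512,-.3786,.0])
X=(q-o)@a;Y=(q-o)@b
s=np.linalg.lstsq(np.c_[X-.125,Y,np.ones(len(q))],q[:,2],rcond=None)[0];print('slope',s,X.min(),X.max(),Y.min(),Y.max())
E
```

```text
[[-0.001  0.392  0.92 ]
 [-0.002  0.92  -0.392]
 [-1.    -0.002 -0.   ]]
(490, 305) [ 0.81858239 -0.2930429   0.03418337]
(497, 260) [ 0.80905531 -0.28925911  0.16040966]
(513, 205) [ 0.82833305 -0.26634007  0.27806352]
(490, 250) [ 0.80270121 -0.26612527  0.16991413]
slope [ 0.01599809 -0.03691699  0.02241153] 0.11362702520372174 0.1577128597854935 -0.006527005059026142 0.021588884829334708
```

```bash
python3 - <<'E'
from h import *
delta([.52,-.377,.25],tool(.147,0,-1))
E
```

```text
t 0.15 pos [0.2644 0.6204 0.2194] dp [-2.92, -81.74, 62.62] rot [2.592, 0.002, 0.001]
```

```bash
python3 -m creep '[{"grip":8.5,"dp":[-3,-10.5,17.5],"rotation":[0.6,0,0]},{"grip":8.5,"dp":[-3,-10.5,17.5],"rotation":[0.6,0,0]},{"grip":8.5,"dp":[-3,-10.5,17.5],"rotation":[0.6,0,0]},{"grip":8.5,"dp":[-3,-10.5,17.5],"rotation":[0.6,0,0]},{"grip":8.5,"dp":[-3,-10.5,17.5],"rotation":[0.6,0,0]}]' 40; python3 - <<'E'
from h import *
delta([.52,-.377,.25],tool(.147,0,-1)); print(bot.read_state()['q'])
E
```

```text
time: 0.57
tool_pos: [0.3851, 0.4539, 0.2504]
tcp_rot: [0.785, 1.424, -0.786]
wrist_force: [0.4, 1.1, 0.2]
width: 0.998
t 0.57 pos [0.3851 0.4539 0.2504] dp [0.09, -32.9, 77.48] rot [1.986, 0.001, -0.0]
[ 8.25628103e-01  9.71047907e-02  1.74393498e+00 -3.14670000e-04
  1.30111808e+00  2.63160454e-01]
```

```bash
python3 -m creep '[{"grip":8.5,"dp":[0,-8,19],"rotation":[0.5,0,0]},{"grip":8.5,"dp":[0,-8,19],"rotation":[0.5,0,0]},{"grip":8.5,"dp":[0,-8,19],"rotation":[0.5,0,0]},{"grip":8.5,"dp":[0,-8,19],"rotation":[0.5,0,0]},{"grip":8.5,"dp":[0,-8,19],"rotation":[0.5,0,0]}]'; python3 - <<'E'
from h import *
delta([.52,-.377,.25],tool(.147,0,-1)); print(bot.read_state()['q'])
E
```

```text
time: 0.98
tool_pos: [0.4189, 0.2504, 0.2502]
tcp_rot: [1.162, 1.238, -1.163]
wrist_force: [1.0, 0.1, -0.1]
width: 0.996
t 0.98 pos [0.4189 0.2504 0.2502] dp [0.04, 6.15, 63.25] rot [1.487, 0.0, -0.0]
[ 4.87847335e-01 -1.13432386e-01  1.95326715e+00 -3.00883748e-04
  1.30211004e+00  4.25149906e-01]
```

```bash
python3 -m creep '[{"grip":8.5,"dp":[0,3,20],"rotation":[0.5,0,0]},{"grip":8.5,"dp":[0,3,20],"rotation":[0.5,0,0]},{"grip":8.5,"dp":[0,3,20],"rotation":[0.5,0,0]},{"grip":8.5,"dp":[0,3,20],"rotation":[0.5,0,0]},{"grip":8.5,"dp":[0,3,20],"rotation":[0.5,0,0]}]'; python3 - <<'E'
from h import *
delta([.52,-.377,.25],tool(.147,0,-1)); print(bot.read_state()['q'])
E
```

```text
time: 1.4
tool_pos: [0.4625, 0.0525, 0.2505]
tcp_rot: [1.524, 0.969, -1.524]
wrist_force: [0.5, 0.5, 0.8]
width: 0.992
t 1.4 pos [0.4625 0.0525 0.2505] dp [0.07, 23.42, 36.47] rot [0.986, 0.0, -0.001]
[ 6.00161875e-02 -1.60263293e-01  1.99355243e+00 -5.48630043e-04
  1.30797189e+00  4.97996393e-01]
```

```bash
python3 -m creep '[{"grip":8.5,"dp":[0,11,17.2],"rotation":[0.5,0,0]},{"grip":8.5,"dp":[0,11,17.2],"rotation":[0.5,0,0]},{"grip":8.5,"dp":[0,11,17.2],"rotation":[0.5,0,0]},{"grip":8.5,"dp":[0,11,17.2],"rotation":[0.5,0,0]},{"grip":8.5,"dp":[0,11,17.2],"rotation":[0.5,0,0]}]'; python3 - <<'E'
from h import *
delta([.52,-.377,.25],tool(.147,.4,-1)); print(bot.read_state()['q'])
E
```

```text
time: 1.82
tool_pos: [0.4902, -0.1496, 0.2504]
tcp_rot: [1.858, 0.608, -1.859]
wrist_force: [0.4, 1.0, -0.1]
width: 0.995
t 1.82 pos [ 0.4902 -0.1496  0.2504] dp [0.04, 20.09, 11.04] rot [0.479, 0.392, 0.097]
[-3.44715266e-01 -6.44736819e-02  1.90799595e+00 -2.30710879e-04
  1.29790124e+00  5.93384652e-01]
```

```bash
python3 -m creep '[{"grip":8.5,"dp":[0,14,8],"rotation":[0.48,0.39,0.1]},{"grip":8.5,"dp":[0,14,8],"rotation":[0.48,0.39,0.1]},{"grip":8.5,"dp":[0,14,8],"rotation":[0.48,0.39,0.1]},{"grip":8.5,"dp":[0,14,8],"rotation":[0.48,0.39,0.1]},{"grip":8.5,"dp":[0,14,8],"rotation":[0.48,0.39,0.1]}]'; cat > obs.txt <<'E'
E
python3 - <<'E'
from h import *
delta([.52,-.377,.25],tool(.147,.4,-1)); s=bot.read_state();print(s['q'],s['tool_pos'],s['tcp_rot']); print(R.from_rotvec(s['tcp_rot']).as_matrix().round(3))
snap('wrist','w1')
E
```

```text
time: 2.23
tool_pos: [0.5102, -0.3146, 0.2511]
tcp_rot: [2.546, 0.176, -1.684]
wrist_force: [-0.4, 0.5, 0.4]
width: 0.994
t 2.23 pos [ 0.5102 -0.3146  0.2511] dp [0.18, 6.32, -0.01] rot [-0.002, -0.002, -0.008]
[-0.78012147 -0.07613608  1.97030514  0.36905649  1.02258581  0.48870958] [ 0.51022535 -0.31456637  0.25112681] [ 2.54600688  0.17563617 -1.68361453]
[[ 0.388  0.142 -0.911]
 [ 0.049 -0.99  -0.133]
 [-0.92   0.007 -0.391]]
```

View pics/w1.png

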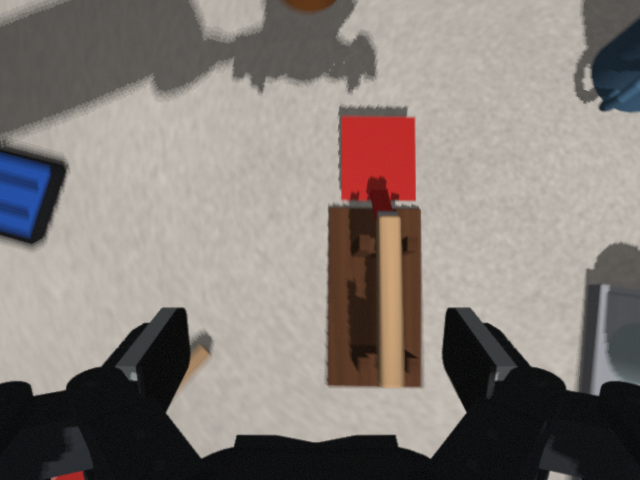

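```bash
cat > fk.py <<'E'
import numpy as np
from scipy.spatial.transform import Rotation as R
def fk(q,p):
    h,a0,L1,e,L2,Lt=p
    Rz=lambda a:R.from_euler('z',a).as_matrix();Ry=lambda a:R.from_euler('y',a).as_matrix();Rx=lambda a:R.from_euler('x',a).as_matrix()
    # link axis: z-up for upper arm; 
    A=Rz(q[0]);B=A@Ry(q[1]);C=B@Ry(q[2])
    P=np.array([0,0,h])+A@[a0,0,0]+B@[0,0,L1]+C@[e,0,L2]
    D=C@Rz(SG4*q[3]);E=D@Ry(q[4]);F=E@Rz(SG6*q[5])
    P=P+F@[0,0,Lt]
    return P,F
SG4=1;SG6=1
E
python3 - <<'E'
import fk,itertools
from fk import *
from scipy.optimize import least_squares
q=[[1.131,.264765,1.605394,0,1.27366,-.03687],[.825628,.0971,1.743935,-.000315,1.301118,.26316],[.487847,-.113432,1.953267,-.0003,1.30211,.42515],[.060016,-.16026,1.993552,-.00055,1.30797,.497996],[-.344715,-.064474,1.907996,-.00023,1.297901,.593385],[-.78012147,-.07613608,1.97030514,.36905649,1.02258581,.48870958]]
t=[[.26428,.6203,.21914],[.3851,.4539,.2504],[.4189,.2504,.2502],[.4625,.0525,.2505],[.4902,-.1496,.2504],[ 0.51022535,-0.31456637,0.25112681]]
Rl=R.from_rotvec([2.54600688,0.17563617,-1.68361453]).as_matrix()
for s4,s6 in itertools.product([1,-1],[1,-1]):
    fk.SG4,fk.SG6=s4,s6
    f=lambda p:np.concatenate([(fk.fk(a,p)[0]-b)*1 for a,b in zip(q,t)])
    r=least_squares(f,[.3,0,.5,0,.5,.2]); F=fk.fk(q[-1],r.x)[1]
    print(s4,s6,r.x.round(3),np.abs(r.fun).max().round(4)); print((F.T@Rl).round(3))
E
```

```text
Traceback (most recent call last):
AttributeError: 'function' object has no attribute 'fk'
```

```bash
python3 - <<'E'
import fk as M,itertools
from fk import R,np
from scipy.optimize import least_squares
q=[[1.131,.264765,1.605394,0,1.27366,-.03687],[.825628,.0971,1.743935,-.000315,1.301118,.26316],[.487847,-.113432,1.953267,-.0003,1.30211,.42515],[.060016,-.16026,1.993552,-.00055,1.30797,.497996],[-.344715,-.064474,1.907996,-.00023,1.297901,.593385],[-.78012147,-.07613608,1.97030514,.36905649,1.02258581,.48870958]]
t=[[.26428,.6203,.21914],[.3851,.4539,.2504],[.4189,.2504,.2502],[.4625,.0525,.2505],[.4902,-.1496,.2504],[ 0.51022535,-0.31456637,0.25112681]]
Rl=R.from_rotvec([2.54600688,0.17563617,-1.68361453]).as_matrix()
for s4,s6 in itertools.product([1,-1],[1,-1]):
    M.SG4,M.SG6=s4,s6
    f=lambda p:np.concatenate([(M.fk(a,p)[0]-b)*1 for a,b in zip(q,t)])
    r=least_squares(f,[.3,0,.5,0,.5,.2]); F=M.fk(q[-1],r.x)[1]
    print(s4,s6,r.x.round(3),np.abs(r.fun).max().round(4)); print((F.T@Rl).round(3))
E
```

```text
1 1 [ 0.614 -0.093  0.535  0.274  0.739  0.435] 0.0249
[[ 0. -1. -0.]
 [-0.  0. -1.]
 [ 1.  0. -0.]]
1 -1 [ 0.614 -0.093  0.535  0.274  0.739  0.435] 0.0249
[[ 0.    -0.559  0.829]
 [ 0.    -0.829 -0.559]
 [ 1.     0.    -0.   ]]
-1 1 [-3.336  0.913  0.285 -2.7   -1.141 -0.394] 0.0409
[[ 0.167 -0.888  0.429]
 [ 0.561 -0.272 -0.782]
 [ 0.81   0.372  0.453]]
-1 -1 [-3.336  0.913  0.285 -2.7   -1.141 -0.394] 0.0409
[[-0.372 -0.271  0.888]
 [ 0.453 -0.888 -0.081]
 [ 0.81   0.372  0.453]]
```

```bash
sed -i 's/h,a0,L1,e,L2,Lt=p/h,a0,L1,e,L2,Lt,b=p/; s/A@\[a0,0,0\]/A@[a0,b,0]/' fk.py; python3 - <<'E'
import fk as M
from fk import R,np
from scipy.optimize import least_squares
q=[[1.131,.264765,1.605394,0,1.27366,-.03687],[.825628,.0971,1.743935,-.000315,1.301118,.26316],[.487847,-.113432,1.953267,-.0003,1.30211,.42515],[.060016,-.16026,1.993552,-.00055,1.30797,.497996],[-.344715,-.064474,1.907996,-.00023,1.297901,.593385],[-.78012147,-.07613608,1.97030514,.36905649,1.02258581,.48870958]]
t=[[.26428,.6203,.21914],[.3851,.4539,.2504],[.4189,.2504,.2502],[.4625,.0525,.2505],[.4902,-.1496,.2504],[ 0.51022535,-0.31456637,0.25112681]]
f=lambda p:np.concatenate([(M.fk(a,p)[0]-b)*1 for a,b in zip(q,t)])
r=least_squares(f,[.3,0,.5,0,.5,.2,.025]); print(r.x.round(4),np.abs(r.fun).max().round(4),r.cost)
f2=lambda p:np.r_[f(p),1e-3*p[1],1e-3*p[3]]
r=least_squares(f2,[.3,0,.5,0,.5,.2,.025]); print(r.x.round(4),np.abs(r.fun).max().round(4),r.cost)
E
```

```text
[ 0.2516 -0.0006  0.5121  0.0011  0.5667  0.3585  0.0249] 0.0001 7.690478036020375e-09
[ 0.2516 -0.0006  0.5121  0.0011  0.5667  0.3585  0.0249] 0.0001 7.691242740470838e-09
```

```bash
cat > meas.py <<'E'
from h import *
def pts(f):
    c=load(f); o,d=ray(c,[[u,v] for v in range(480) for u in range(640)])
    P=(o+d*c['d'].reshape(-1,1)).reshape(480,640,3); P[c['d']==0]=np.nan; return c,P,cv2.cvtColor(c['p'],cv2.COLOR_RGB2HSV)
def redm(h): return ((h[...,0]<6)|(h[...,0]>174))&(h[...,1]>180)&(h[...,2]>130)
def big(m):
    N,l,st,ce=cv2.connectedComponentsWithStats(m.astype(np.uint8)); i=1+np.argmax(st[1:,4]); return l==i
def rectz(c,m,z):
    cn=max(cv2.findContours(m.astype(np.uint8),cv2.RETR_EXTERNAL,cv2.CHAIN_APPROX_NONE)[0],key=cv2.contourArea).reshape(-1,2)
    w=onz(c,cn,z)[:,:2]*1000; r=cv2.minAreaRect(w.astype(np.float32)); return r,cv2.boxPoints(r).round(1).tolist()
E
python3 - <<'E'
from meas import *
c,P,h=pts('w1')
tan=(abs(h[...,0].astype(int)-17)<7)&(h[...,1]>60)&(h[...,2]>150); tan[:,:370]=0;tan[:,412:]=0;tan[:200]=0
t=big(tan); q=P[t];print('handle z',np.nanmedian(q[:,2]),t.sum()); print(rectz(c,t,.08))
b=redm(h); b[220:]=0;b=big(b);b=cv2.morphologyEx(b.astype(np.uint8),cv2.MORPH_OPEN,np.ones((25,25)))>0
print('blade px',b.sum(),np.argwhere(b).min(0),np.argwhere(b).max(0)); print(rectz(c,b,.02))
be=cv2.erode(b.astype(np.uint8),np.ones((5,5)))>0;q=P[be];q=q[~np.isnan(q[:,0])]
for y in range(120,198,10): r=P[y:y+10][be[y:y+10]]; print(y,np.nanmedian(r,0).round(4))
E
```

```text
handle z 0.07975995720599649 3340
(((516.2154541015625, -373.5519104003906), (131.33802795410156, 15.718889236450195), 8.033758163452148), [[450.1000061035156, -374.8999938964844], [452.29998779296875, -390.5], [582.2999877929688, -372.20001220703125], [580.0999755859375, -356.6000061035156]])
blade px 5081 [118 342] [192 414]
(((651.8169555664062, -355.5113220214844), (73.43463897705078, 68.79593658447266), 7.673797130584717), [[610.7999877929688, -326.29998779296875], [620.0, -394.5], [692.7999877929688, -384.70001220703125], [683.5999755859375, -316.5]])
120 [ 0.6786 -0.3504  0.0261]
130 [ 0.6691 -0.3521  0.0254]
140 [ 0.6597 -0.3533  0.0248]
150 [ 0.6502 -0.3545  0.0241]
160 [ 0.6408 -0.356   0.0235]
170 [ 0.632  -0.3588  0.0229]
180 [ 0.6224 -0.3707  0.022 ]
190 [ 0.6199 -0.3811  0.0217]
```

```bash
cat > ik.py <<'E'
import fk as M
from fk import R,np
from scipy.optimize import least_squares
PP=[ 0.2516,-0.0006,0.5121,0.0011,0.5667,0.3585,0.0249]
C=np.array([[0,-1,0],[0,0,-1],[1,0,0.]])
LO=np.array([-2.63,-.94,.31,-1.31,0,-2.55]);HI=np.array([2.63,2.18,2.57,4.45,2.66,2.55])
def fkt(q): p,F=M.fk(q,PP); return p,F@C
def ik(p,Rm,q0):
    def f(q):
        a,F=fkt(q); return np.r_[(a-p)*5,R.from_matrix(F.T@Rm).as_rotvec()]
    r=least_squares(f,q0); return r.x,np.abs(r.fun).max()
def spat(yaw,pitch):
    X=np.array([np.cos(yaw),np.sin(yaw),0]);Y=np.array([-np.sin(yaw),np.cos(yaw),0]);Z=np.array([0,0,1.])
    x=X*np.cos(pitch)-Z*np.sin(pitch); z=Z*np.cos(pitch)+X*np.sin(pitch); return np.c_[x,Y,z]
def toolR(S,tilt,flip=-1):
    tx=-S[:,2]*np.cos(tilt)+S[:,0]*np.sin(tilt); ty=flip*S[:,1]; return np.c_[tx,ty,np.cross(tx,ty)]
E
python3 - <<'E'
from ik import *
for tilt in [0,.3,.5,.6]:
    q=np.array([-.3,0,1.9,0.1,1.2,0])
    for deg in range(0,111,10):
        S=spat(np.pi/2-.03,np.radians(deg)); T=np.array([.56,.035,.01])
        G=T-.16*S[:,0]+.052*S[:,2]; Rm=toolR(S,tilt); q,e=ik(G+.005*Rm[:,0],Rm,q)
        print(tilt,deg,G.round(3),q.round(2),'e%.4f'%e, 'OUT' if ((q<LO)|(q>HI)).any() else '')
E
```

```text
0 0 [ 0.555 -0.125  0.062] [-0.27  0.22  1.98 -0.    0.94 -0.24] e0.0000 
0 10 [ 0.556 -0.113  0.089] [-0.14  0.18  1.99 -0.21  0.97  0.01] e0.0000 
0 20 [ 0.556 -0.098  0.114] [-0.    0.17  1.98 -0.41  1.04  0.24] e0.0000 
0 30 [ 0.557 -0.078  0.135] [ 0.13  0.19  1.96 -0.57  1.15  0.44] e0.0000 
0 40 [ 0.557 -0.054  0.153] [ 0.26  0.25  1.93 -0.7   1.28  0.6 ] e0.0000 
0 50 [ 0.558 -0.028  0.166] [ 0.36  0.33  1.89 -0.8   1.42  0.73] e0.0000 
0 60 [0.559 0.    0.175] [ 0.46  0.43  1.84 -0.87  1.56  0.83] e0.0000 
0 70 [0.56  0.029 0.178] [ 0.53  0.54  1.79 -0.93  1.7   0.9 ] e0.0000 
0 80 [0.561 0.058 0.177] [ 0.58  0.67  1.73 -0.99  1.83  0.96] e0.0000 
0 90 [0.562 0.087 0.17 ] [ 0.62  0.79  1.66 -1.04  1.96  1.  ] e0.0000 
0 100 [0.562 0.114 0.159] [ 0.64  0.92  1.6  -1.09  2.09  1.02] e0.0000 
0 110 [0.563 0.139 0.143] [ 0.65  1.05  1.54 -1.15  2.22  1.04] e0.0000 
0.3 0 [ 0.555 -0.125  0.062] [-0.44  0.29  1.93  0.32  1.07 -0.58] e0.0000 
0.3 10 [ 0.556 -0.113  0.089] [-0.32  0.2   1.95  0.14  1.03 -0.37] e0.0000 
0.3 20 [ 0.556 -0.098  0.114] [-0.19  0.15  1.96 -0.06  1.03 -0.
[... 1802 characters left out ...]
26  1.12 -0.46] e0.0000 
0.6 30 [ 0.557 -0.078  0.135] [-0.23  0.13  1.94  0.08  1.09 -0.24] e0.0000 
0.6 40 [ 0.557 -0.054  0.153] [-0.08  0.1   1.93 -0.11  1.1   0.  ] e0.0000 
0.6 50 [ 0.558 -0.028  0.166] [ 0.08  0.11  1.92 -0.3   1.15  0.23] e0.0000 
0.6 60 [0.559 0.    0.175] [ 0.22  0.16  1.89 -0.46  1.24  0.44] e0.0000 
0.6 70 [0.56  0.029 0.178] [ 0.35  0.24  1.85 -0.59  1.35  0.6 ] e0.0000 
0.6 80 [0.561 0.058 0.177] [ 0.46  0.35  1.8  -0.69  1.47  0.73] e0.0000 
0.6 90 [0.562 0.087 0.17 ] [ 0.55  0.47  1.74 -0.76  1.6   0.83] e0.0000 
0.6 100 [0.562 0.114 0.159] [ 0.62  0.6   1.68 -0.83  1.72  0.91] e0.0000 
0.6 110 [0.563 0.139 0.143] [ 0.66  0.74  1.61 -0.88  1.84  0.97] e0.0000
```

```bash
python3 - <<'E'
from h import *
delta([.5264,-.3727,.15],tool(.139,.4,-1))
E
```

```text
t 2.28 pos [ 0.507  -0.3101  0.2481] dp [9.44, 6.47, 2.85] rot [-0.0, -0.001, 0.001]
```

```bash
python3 -m creep '[{"grip":8.5,"dp":[5,6.5,2.8],"rotation":[0,0,0]},{"grip":8.5,"dp":[9.4,6.5,2.8],"rotation":[0,0,0]},{"grip":8.5,"dp":[9.4,6.5,2.8],"rotation":[0,0,0]},{"grip":8.5,"dp":[9.4,6.5,2.8],"rotation":[0,0,0]},{"grip":8.5,"dp":[9.4,6.5,2.8],"rotation":[0,0,0]}]' 40; python3 - <<'E'
from meas import *
snap('wrist','w2')
c,P,h=pts('w2')
delta([.5264,-.3727,.0654],tool(.139,.4,-1))
tan=(abs(h[...,0].astype(int)-17)<7)&(h[...,1]>60)&(h[...,2]>150)
t=big(tan); q=P[t];print('handle z',np.nanmedian(q[:,2]),t.sum()); print(rectz(c,t,.08))
E
```

```text
time: 2.7
tool_pos: [0.5289, -0.3681, 0.1494]
tcp_rot: [2.538, 0.199, -1.696]
wrist_force: [0.6, 0.4, 0.5]
width: 0.996
t 2.75 pos [ 0.5301 -0.3689  0.1524] dp [7.86, 0.31, 3.75] rot [0.014, 0.004, 0.005]
handle z 0.0797124687905316 7222
(((518.6803588867188, -374.5980224609375), (127.59382629394531, 16.388336181640625), 8.498184204101562), [[454.3999938964844, -375.8999938964844], [456.79998779296875, -392.1000061035156], [583.0, -373.29998779296875], [580.5999755859375, -357.1000061035156]])
```

View pics/w2.png

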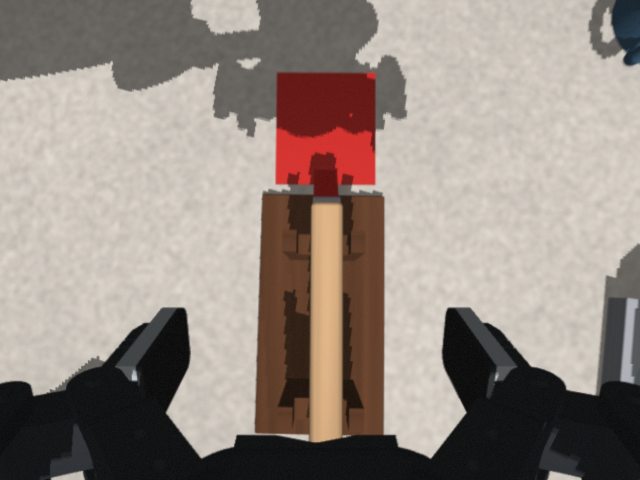

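```bash
python3 -m creep '[{"grip":8.5,"dp":[4,0.35,3.8],"rotation":[0.01,0,0]},{"grip":8.5,"dp":[7.8,0.35,3.8],"rotation":[0.01,0,0]},{"grip":8.5,"dp":[7.8,0.35,3.8],"rotation":[0.01,0,0]},{"grip":8.5,"dp":[7.8,0.35,3.8],"rotation":[0.01,0,0]},{"grip":8.5,"dp":[7.8,0.35,3.8],"rotation":[0.01,0,0]}]' 100; python3 - <<'E'
from h import *
delta([.5255,-.3732,.0654],tool(.145,.4,-1))
E
```

```text
time: 3.17
tool_pos: [0.5274, -0.3749, 0.0693]
tcp_rot: [2.546, 0.183, -1.688]
wrist_force: [0.1, -0.8, 0.8]
width: 1.0
t 3.17 pos [ 0.5274 -0.3749  0.0693] dp [0.29, -0.19, 0.31] rot [0.0, 0.0, -0.001]
```

```bash
python3 -m creep '[{"grip":5,"dp":[0.1,-0.1,0.1],"rotation":[0,0,0]},{"grip":0.5,"dp":[0.1,-0.1,0.1],"rotation":[0,0,0]},{"grip":0.5,"dp":[0.1,-0.1,0.1],"rotation":[0,0,0]},{"grip":0.5,"dp":[0.1,-0.1,0.1],"rotation":[0,0,0]},{"grip":0.5,"dp":[0.1,-0.1,0.1],"rotation":[0,0,0]}]' 100;  python3 -m creep '[{"grip":0.5,"dp":[0,0,0],"rotation":[0,0,0]},{"grip":0.5,"dp":[0,0,0],"rotation":[0,0,0]},{"grip":0.5,"dp":[0,0,0],"rotation":[0,0,0]}]' 100; python3 - <<'E'
from meas import *
delta([.5255,-.3732,.0654],tool(.145,.4,-1))
snap('wrist','w3')
E
```

```text
time: 3.58
tool_pos: [0.5258, -0.3742, 0.0664]
tcp_rot: [2.546, 0.182, -1.69]
wrist_force: [-0.2, -0.3, 0.0]
width: 0.292
time: 3.83
tool_pos: [0.5257, -0.3742, 0.0664]
tcp_rot: [2.546, 0.183, -1.691]
wrist_force: [-2.2, 1.2, 5.0]
width: 0.161
t 3.83 pos [ 0.5257 -0.3742  0.0664] dp [0.1, -0.1, 0.04] rot [-0.001, 0.001, -0.001]
```

View pics/w3.png

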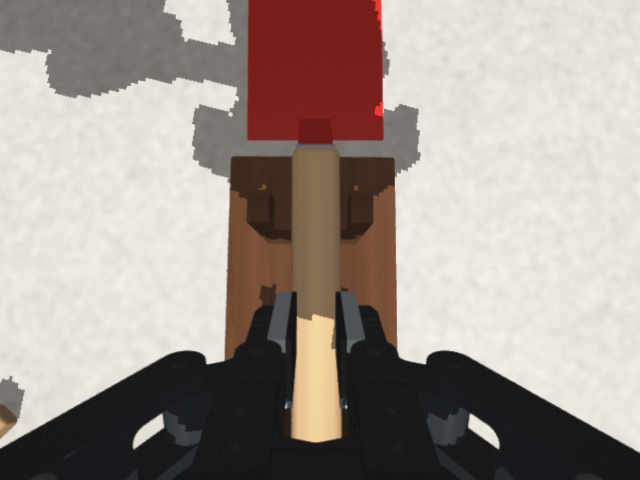

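```bash
python3 -m creep '[{"grip":0.5,"dp":[-1,0,-0.4],"rotation":[0,0,0]},{"grip":0.5,"dp":[-3,0,-1.3],"rotation":[0,0,0]},{"grip":0.5,"dp":[-6,0,-2.6],"rotation":[0,0,0]},{"grip":0.5,"dp":[-9.2,0,-3.9],"rotation":[0,0,0]},{"grip":0.5,"dp":[-9.2,0,-3.9],"rotation":[0,0,0]}]' 110; python3 - <<'E'
from meas import *
s=bot.read_state();snap('wrist','w4');snap('side','s4')
c,P,h=pts('w4')
print(s['tool_pos'],R.from_rotvec(s['tcp_rot']).as_matrix().round(3),s['width'],s['wrist_force'])
Rm=R.from_rotvec(s['tcp_rot']).as_matrix()
T=(P-s['tool_pos'])@Rm   # tool coords
r=((h[...,0]<6)|(h[...,0]>174))&(h[...,1]>150)&(h[...,2]>60); r=big(r); r=cv2.erode(r.astype(np.uint8),np.ones((5,5)))>0
for y in range(0,150,15):
    m=r[y:y+15]; 
    if m.sum()>50: print(y,m.sum(),(np.nanmedian(T[y:y+15][m],0)*1000).round(1),(np.nanmedian(P[y:y+15][m],0)*1000).round(1))
tan=(abs(h[...,0].astype(int)-17)<7)&(h[...,1]>50)&(h[...,2]>70); tan[:,:290]=0;tan[:,345:]=0
for y in range(140,440,30):
    m=tan[y:y+30]
    if m.sum()>50: print('h',y,m.sum(),(np.nanmedian(T[y:y+30][m],0)*1000).round(1))
E
```

```text
time: 4.3
tool_pos: [0.5294, -0.3776, 0.1747]
tcp_rot: [2.548, 0.173, -1.677]
wrist_force: [1.5, -1.3, 0.8]
width: 0.153
[ 0.52935485 -0.37762301  0.17466867] [[ 0.392  0.142 -0.909]
 [ 0.047 -0.99  -0.134]
 [-0.919  0.01  -0.395]] 0.1526906915605944 [ 1.49377981 -1.28291412  0.81821   ]
0 1920 [  96.9   -0.8 -124.5] [ 680.4 -355.3  134.8]
15 1920 [  94.2   -0.8 -116.7] [ 672.2 -356.5  134.2]
30 1920 [  91.6   -1.3 -109. ] [ 664.2 -357.6  133.6]
45 1920 [  88.9   -0.8 -101.3] [ 656.1 -358.7  133. ]
60 1924 [ 86.2  -1.3 -93.7] [ 648.1 -359.8  132.4]
75 1942 [ 83.7  -1.3 -86.1] [ 640.2 -361.   131.8]
90 1950 [ 81.   -0.8 -78.5] [ 632.4 -362.3  131.2]
105 1950 [ 78.5  -0.8 -71. ] [ 624.6 -363.6  130.6]
120 1952 [ 75.5  -0.8 -63.6] [ 615.9 -365.1  130.3]
135 400 [ 57.8  -1.2 -59.2] [ 607.4 -366.1  145.4]
h 140 993 [  8.7  -0.7 -53.9]
h 170 1432 [  4.9  -0.7 -44.9]
h 200 1565 [  0.7   0.4 -34.3]
h 230 1616 [ -3.6   0.  -24. ]
h 260 1646 [ -7.7   0.  -14.1]
h 290 1136 [-12.4  -0.3  -5. ]
h 320 1146 [-16.5  -0.3   4.7]
h 350 1212 [-20.6  -0.3  14.1]
h 380 1364 [-24.5  -0.3  23.5]
h 410 1579 [-28.1   0.   33. ]
```

View pics/w4.png

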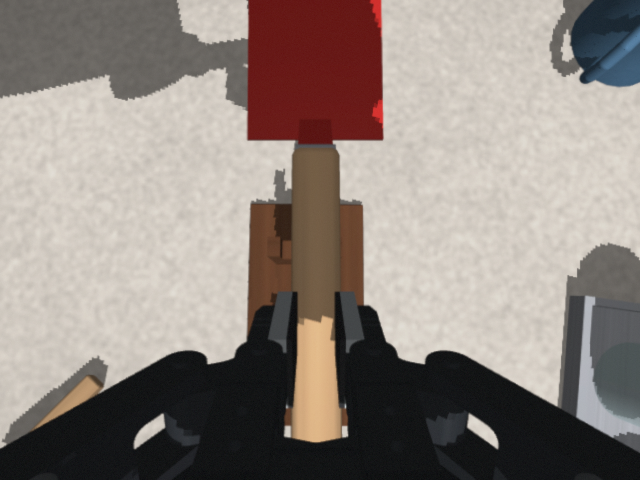

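View pics/s4.png

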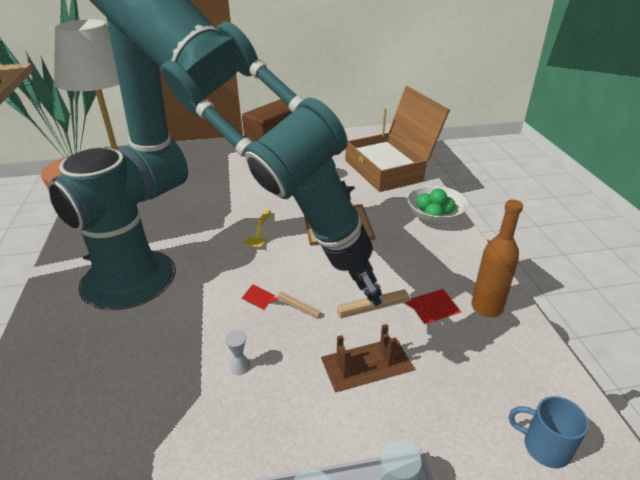

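```bash
cat > plan.py <<'E'
from ik import *; from h import *
TIP=np.array([.1017,-.001,-.1322]); TILT=.4006; BEND=.063
def tcp_for_tip(tip,yaw,p,TIP=TIP):
    Rm=toolR(spat(yaw,p),TILT); return np.array(tip)-Rm@TIP,Rm
def tipnow(s=None):
    s=s or bot.read_state(); return s['tool_pos']+R.from_rotvec(s['tcp_rot']).as_matrix()@TIP
def pitchnow(s=None):
    s=s or bot.read_state(); Rm=R.from_rotvec(s['tcp_rot']).as_matrix()
    x=np.cos(TILT)*(-Rm[:,2])+np.sin(TILT)*Rm[:,0]; return -np.arcsin(x[2]),np.arctan2(x[1],x[0])
E
python3 - <<'E'
from plan import *
p,Rm=tcp_for_tip([.5608,-.09,.05],1.54,.11); print(p); delta(p,Rm)
s=bot.read_state(); print(tipnow(),pitchnow(),ik(p,Rm,s['q']))
# refine coaster/board from scene0/side0
from meas import *
for n in ['scene0','side0']:
    c,P,h=pts(n); dark=(h[...,2]<75)|((abs(h[...,0].astype(int)-112)<10)&(h[...,1]>150))
    b=np.zeros_like(dark); 
    if n=='scene0': b[260:300,290:338]=1
    else: b[236:268,325:372]=1
    print(n,rectz(c,big(dark&b),.006))
E
```

```text
[ 0.55700231 -0.24575386  0.10955705]
t 4.4 pos [ 0.5268 -0.3751  0.1684] dp [7.26, -12.39, -2.18] rot [-1.313, -0.089, -0.476]
[ 0.6863993  -0.35119291  0.12627149] (np.float64(0.00023919041140893843), np.float64(0.1436279706302949)) (array([-0.59961216,  0.32577793,  1.76746717,  0.26005647,  1.21926465,
       -0.67979135]), np.float64(3.234218448611159e-13))
scene0 (((566.606689453125, -3.135578155517578), (89.06868743896484, 94.78660583496094), 83.81672668457031), [[514.7000122070312, -42.29999923706055], [608.9000244140625, -52.5], [618.5, 36.0], [524.2999877929688, 46.20000076293945]])
side0 (((561.3033447265625, -6.710445404052734), (99.3070297241211, 88.28565979003906), 84.91234588623047), [[512.9000244140625, -52.29999923706055], [600.9000244140625, -60.099998474121094], [609.7000122070312, 38.79999923706055], [521.7000122070312, 46.70000076293945]])
```

```bash
python3 -m creep '[{"grip":0.5,"dp":[0.4,-2.5,-0.9],"rotation":[-0.11,0,-0.04]},{"grip":0.5,"dp":[0.7,-5,-1.8],"rotation":[-0.22,0,-0.08]},{"grip":0.5,"dp":[1,-7.5,-2.7],"rotation":[-0.33,-0.02,-0.12]},{"grip":0.5,"dp":[1.4,-10,-3.6],"rotation":[-0.44,-0.03,-0.16]},{"grip":0.5,"dp":[1.8,-12.4,-4.5],"rotation":[-0.55,-0.04,-0.2]}]' 110; python3 - <<'E'
from plan import *
p,Rm=tcp_for_tip([.5608,-.09,.05],1.54,.11);  delta(p,Rm); print(tipnow(),pitchnow(),bot.read_state()['q'])
E
```

```text
time: 4.82
tool_pos: [0.5545, -0.2423, 0.164]
tcp_rot: [2.131, 0.809, -1.482]
wrist_force: [-0.1, -0.4, -1.1]
width: 0.152
t 4.82 pos [ 0.5545 -0.2423  0.164 ] dp [5.1, 0.36, 1.92] rot [-0.762, -0.052, -0.264]
[ 0.67239563 -0.1354215   0.11389584] (np.float64(0.04990664972833373), np.float64(0.7332131576571594)) [-0.6544218   0.11401011  1.93105113  0.39656302  1.05445407 -0.00988203]
```

```bash
python3 -m creep '[{"grip":0.5,"dp":[0,0,0],"rotation":[-0.11,0,-0.04]},{"grip":0.5,"dp":[0,0,0],"rotation":[-0.22,-0.01,-0.08]},{"grip":0.5,"dp":[1,0,0.4],"rotation":[-0.33,-0.02,-0.12]},{"grip":0.5,"dp":[2,0.2,0.8],"rotation":[-0.44,-0.03,-0.16]},{"grip":0.5,"dp":[3,0.3,1.2],"rotation":[-0.55,-0.04,-0.19]}]' 110; python3 - <<'E'
from plan import *
p,Rm=tcp_for_tip([.5608,-.09,.05],1.54,.11);  delta(p,Rm); print(tipnow(),pitchnow(),bot.read_state()['q'])
E
```

```text
time: 5.23
tool_pos: [0.5567, -0.2471, 0.1316]
tcp_rot: [1.644, 1.262, -1.199]
wrist_force: [-0.6, -0.8, 0.1]
width: 0.157
t 5.23 pos [ 0.5567 -0.2471  0.1316] dp [2.15, -0.02, 0.53] rot [-0.211, -0.011, -0.074]
[ 0.5956779  -0.09547949  0.07400779] (np.float64(0.0974408199903669), np.float64(1.3152060298421848)) [-0.62571054  0.26720029  1.80199042  0.30746145  1.1936738  -0.50382706]
```

```bash
python3 -m creep '[{"grip":0.5,"dp":[0.5,0,0.1],"rotation":[-0.1,0,-0.035]},{"grip":0.5,"dp":[1,0,0.2],"rotation":[-0.21,-0.01,-0.075]},{"grip":0.5,"dp":[1.3,0,0.3],"rotation":[-0.21,-0.01,-0.075]},{"grip":0.5,"dp":[1.3,0,0.3],"rotation":[-0.21,-0.01,-0.075]}]' 110; python3 - <<'E'
from plan import *
from meas import *
p,Rm=tcp_for_tip([.5608,-.09,.05],1.54,.11);  delta(p,Rm); print(tipnow(),pitchnow(),bot.read_state()['q'],bot.read_state()['wrist_force'])
s=bot.read_state();snap('wrist','w5')
c,P,h=pts('w5'); Rm=R.from_rotvec(s['tcp_rot']).as_matrix(); T=(P-s['tool_pos'])@Rm
r=big(((h[...,0]<6)|(h[...,0]>174))&(h[...,1]>150)&(h[...,2]>60)); r=cv2.erode(r.astype(np.uint8),np.ones((5,5)))>0
for y in range(0,130,30): m=r[y:y+15]; print(y,(np.nanmedian(T[y:y+15][m],0)*1000).round(1),(np.nanmedian(P[y:y+15][m],0)*1000).round(1))
E
```

```text
time: 5.57
tool_pos: [0.5569, -0.2453, 0.1179]
tcp_rot: [1.455, 1.401, -1.083]
wrist_force: [-0.3, 0.6, 0.1]
width: 0.157
t 5.57 pos [ 0.5569 -0.2453  0.1179] dp [0.78, 0.01, 0.29] rot [-0.009, -0.003, -0.0]
[ 0.56196815 -0.08937739  0.05880934] (np.float64(0.10697228169972947), np.float64(1.5313757330370852)) [-0.60053567  0.31813563  1.76151154  0.26138228  1.23422577 -0.6686684 ] [-0.34057084  0.55805831  0.12507366]
0 [  97.4   -0.9 -125. ] [561.8 -97.5  60.8]
30 [  92.    -0.4 -109.4] [ 561.6 -114.    61.5]
60 [ 86.7  -0.4 -94.1] [ 560.8 -130.2   62.1]
90 [ 81.4  -0.4 -78.9] [ 560.3 -146.2   62.8]
120 [ 75.8  -0.4 -64. ] [ 559.6 -162.5   63.7]
```

View pics/w5.png

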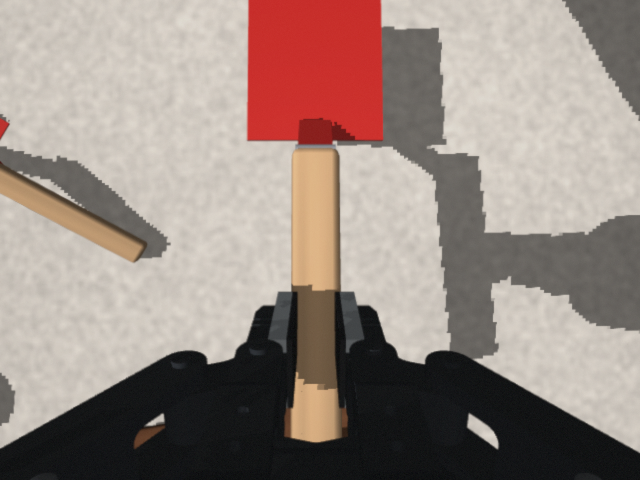

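```bash
python3 -m creep '[{"grip":0.5,"dp":[2,0,0.6],"rotation":[0,0,0]},{"grip":0.5,"dp":[3.8,0,1.15],"rotation":[0,0,0]},{"grip":0.5,"dp":[4.6,0,1.4],"rotation":[0,0,0]},{"grip":0.5,"dp":[4.6,0,1.4],"rotation":[0,0,0]},{"grip":0.5,"dp":[4.6,0,1.4],"rotation":[0,0,0]}]' 110; python3 - <<'E'
from plan import *
print(tipnow(),pitchnow(),bot.read_state()['wrist_force'])
snap('scene','c6');snap('side','s6')
a=load('c6')['p'][:,:,::-1];b=load('s6')['p'][:,:,::-1]
cv2.imwrite('pics/c6z.png',cv2.resize(a[210:320,230:430],None,fx=3.9,fy=3.9,interpolation=cv2.INTER_CUBIC))
cv2.imwrite('pics/s6z.png',cv2.resize(b[190:310,270:420],None,fx=4.5,fy=4.5,interpolation=cv2.INTER_CUBIC))
E
```

```text
time: 6.03
tool_pos: [0.5574, -0.2464, 0.0723]
tcp_rot: [1.454, 1.398, -1.08]
wrist_force: [0.4, -0.0, -0.4]
width: 0.155
[ 0.56250515 -0.09054878  0.01300151] (np.float64(0.10836306323961152), np.float64(1.5317388389129007)) [ 0.38285116 -0.00208084 -0.38192733]
```

View pics/c6z.png

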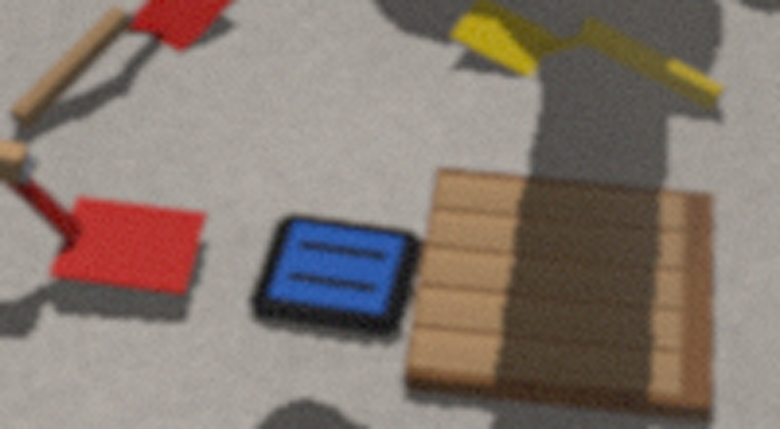

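View pics/s6z.png

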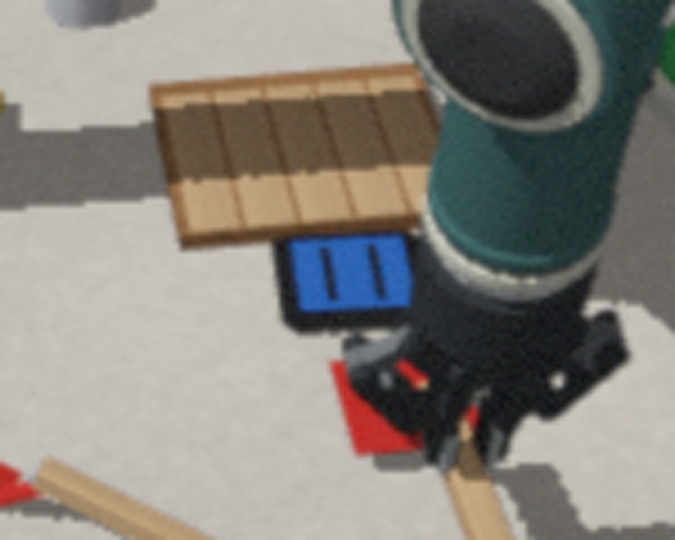

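```bash
python3 -m creep '[{"grip":0.5,"dp":[0.4,0,0.12],"rotation":[0,0,0]},{"grip":0.5,"dp":[0.8,0,0.25],"rotation":[0,0,0]},{"grip":0.5,"dp":[0.9,0,0.27],"rotation":[0,0,0]},{"grip":0.5,"dp":[0.9,0,0.27],"rotation":[0,0,0]}]' 110; python3 - <<'E'
from plan import *
print(tipnow(),pitchnow(),bot.read_state()['wrist_force'])
E
```

```text
time: 6.47
tool_pos: [0.5578, -0.2464, 0.0627]
tcp_rot: [1.453, 1.398, -1.079]
wrist_force: [-1.4, 0.8, -0.5]
width: 0.155
[ 0.56273475 -0.09060034  0.00330601] (np.float64(0.10891975919802616), np.float64(1.5331020432484541)) [-1.41564795  0.77844027 -0.45434167]
```

```bash
python3 -m creep '[{"grip":0.5,"dp":[0.15,0,0.04],"rotation":[0,0,0]},{"grip":0.5,"dp":[0.15,0,0.04],"rotation":[0,0,0]},{"grip":0.5,"dp":[0.15,0,0.04],"rotation":[0,0,0]}]' 110; python3 - <<'E'
from plan import *
s=bot.read_state();print(tipnow(),pitchnow(),s['wrist_force'],s['torque'])
E
python3 -m creep '[{"grip":0.5,"dp":[0.1,0,0.03],"rotation":[0,0,0]},{"grip":0.5,"dp":[0.1,0,0.03],"rotation":[0,0,0]},{"grip":0.5,"dp":[0.1,0,0.03],"rotation":[0,0,0]}]' 110; python3 - <<'E'
from plan import *
s=bot.read_state();print(tipnow(),pitchnow(),s['wrist_force'],s['torque'])
E
```

```text
time: 6.72
tool_pos: [0.5581, -0.2465, 0.0615]
tcp_rot: [1.453, 1.398, -1.079]
wrist_force: [-0.2, 0.4, -0.5]
width: 0.151
[ 0.5630292  -0.09074105  0.00202309] (np.float64(0.109217942749493), np.float64(1.5330707674487094)) [-0.21372699  0.44794248 -0.52526024] [-0.19782754 -0.02318155 -0.01595694]
time: 6.97
tool_pos: [0.5581, -0.2465, 0.0605]
tcp_rot: [1.453, 1.397, -1.079]
wrist_force: [-0.1, 1.2, -0.7]
width: 0.154
[ 0.56303259 -0.09076261  0.00101313] (np.float64(0.10926812687598426), np.float64(1.5331040788631913)) [-0.05171119  1.23046501 -0.71053704] [-0.1768541   0.04685724  0.02640259]
```

```bash
python3 -m creep '[{"grip":0.5,"dp":[0.1,0,0.03],"rotation":[0,0,0]},{"grip":0.5,"dp":[0.1,0,0.03],"rotation":[0,0,0]},{"grip":0.5,"dp":[0.1,0,0.03],"rotation":[0,0,0]}]' 110; python3 - <<'E'
from plan import *
s=bot.read_state();print(tipnow(),pitchnow(),s['wrist_force'],s['torque'])
E
python3 -m creep '[{"grip":0.5,"dp":[0.1,0,0.03],"rotation":[0,0,0]},{"grip":0.5,"dp":[0.1,0,0.03],"rotation":[0,0,0]},{"grip":0.5,"dp":[0.1,0,0.03],"rotation":[0,0,0]}]' 110; python3 - <<'E'
from plan import *
s=bot.read_state();print(tipnow(),pitchnow(),s['wrist_force'],s['torque'])
E
```

```text
time: 7.22
tool_pos: [0.5581, -0.2465, 0.0594]
tcp_rot: [1.453, 1.397, -1.079]
wrist_force: [-0.3, -0.2, -0.8]
width: 0.154
[ 5.63031237e-01 -9.07507841e-02 -6.70194383e-05] (np.float64(0.10924834210809316), np.float64(1.5330265587796044)) [-0.31750197 -0.16292978 -0.75404011] [-0.23087396 -0.01555737  0.00048016]
time: 7.47
tool_pos: [0.5581, -0.2466, 0.0584]
tcp_rot: [1.453, 1.397, -1.079]
wrist_force: [0.3, -0.1, -0.1]
width: 0.154
[ 0.56305883 -0.09078998 -0.00108506] (np.float64(0.10924965160463282), np.float64(1.5329851076378724)) [ 0.25193978 -0.09749444 -0.07567862] [-0.05636012 -0.02845165 -0.0214731 ]
```

```bash
python3 -m creep '[{"grip":0.5,"dp":[0.05,0,0.015],"rotation":[0,0,0]},{"grip":0.5,"dp":[0.05,0,0.015],"rotation":[0,0,0]},{"grip":0.5,"dp":[0.05,0,0.015],"rotation":[0,0,0]}]' 110; python3 - <<'E'
from plan import *
s=bot.read_state();print(tipnow(),pitchnow(),s['wrist_force'],s['torque'])
E
```

```text
time: 7.72
tool_pos: [0.5581, -0.2466, 0.0579]
tcp_rot: [1.453, 1.397, -1.079]
wrist_force: [0.4, 0.2, -1.2]
width: 0.153
[ 0.56309537 -0.09081572 -0.00157159] (np.float64(0.10936346119700008), np.float64(1.533058428142258)) [ 0.44836388  0.18182112 -1.22957053] [-0.13598795  0.03370641 -0.02395197]
```

```bash
for i in 1; do python3 -m creep '[{"grip":0.5,"dp":[0.08,0,0.024],"rotation":[0,0,0]},{"grip":0.5,"dp":[0.08,0,0.024],"rotation":[0,0,0]},{"grip":0.5,"dp":[0.08,0,0.024],"rotation":[0,0,0]}]' 110; done; python3 - <<'E'
from plan import *
s=bot.read_state();print(tipnow(),pitchnow(),s['wrist_force'],s['torque'])
E
```

```text
time: 7.97
tool_pos: [0.5581, -0.2466, 0.057]
tcp_rot: [1.453, 1.397, -1.079]
wrist_force: [-0.2, -1.8, -0.9]
width: 0.156
[ 0.56310478 -0.09078708 -0.00242575] (np.float64(0.1092831757271434), np.float64(1.533010412121893)) [-0.24181924 -1.76525855 -0.90575852] [-0.13915447  0.02887917 -0.0125831 ]
```

```bash
cat > blade.py <<'E'
import sys
from meas import *
from plan import *
def blade(f):
    s=bot.read_state();snap('wrist',f); c,P,h=pts(f); Rm=R.from_rotvec(s['tcp_rot']).as_matrix(); T=(P-s['tool_pos'])@Rm
    r=big(((h[...,0]<6)|(h[...,0]>174))&(h[...,1]>150)&(h[...,2]>60)); r=cv2.erode(r.astype(np.uint8),np.ones((5,5)))>0
    for y in (0,60,105): m=r[y:y+15]; print(y,(np.nanmedian(T[y:y+15][m],0)*1000).round(1),(np.nanmedian(P[y:y+15][m],0)*1000).round(1))
    g=(h[...,1]<40)&(h[...,2]>120); 
    print('table',np.nanmedian(P[0:120,400:560][g[0:120,400:560]],0)*1000, np.nanmedian(P[0:120,60:230][g[0:120,60:230]],0)*1000)
    print(tipnow(s).round(4),s['wrist_force'],s['torque'])
blade(sys.argv[1])
E
python3 blade.py w7
```

```text
0 [  94.5   -0.4 -124.4] [ 563.3 -100.4    2.2]
60 [ 84.5  -0.4 -93.8] [ 562.1 -132.5    3. ]
105 [ 77.1  -0.4 -71.4] [ 561.4 -156.1    3.7]
table [ 6.48810599e+02 -1.29917781e+02 -1.16326407e-01] [ 4.72839587e+02 -1.23394496e+02 -1.24090271e-01]
[ 0.5631 -0.0908 -0.0024] [-0.24181924 -1.76525855 -0.90575852] [-0.13915447  0.02887917 -0.0125831 ]
```

```bash
python3 -m creep '[{"grip":0.5,"dp":[0.29,0,-0.96],"rotation":[0,0,0]},{"grip":0.5,"dp":[0.58,0,-1.91],"rotation":[0,0,0]},{"grip":0.5,"dp":[0.87,0,-2.87],"rotation":[0,0,0]},{"grip":0.5,"dp":[1.16,0,-3.83],"rotation":[0,0,0]},{"grip":0.5,"dp":[1.31,0,-4.3],"rotation":[0,0,0]}]' 120; python3 blade.py w8
```

```text
time: 8.43
tool_pos: [0.5596, -0.1996, 0.0568]
tcp_rot: [1.452, 1.399, -1.078]
wrist_force: [1.0, -1.4, 0.0]
width: 0.145
0 [ 9.450e+01  1.000e-01 -1.244e+02] [565.1 -53.5   2.2]
60 [ 84.4  -0.4 -93.9] [563.5 -85.5   3. ]
105 [ 77.1   0.1 -71.4] [ 563.  -109.1    3.6]
table [ 6.50074344e+02 -8.28730650e+01 -1.07983143e-01] [ 4.74135855e+02 -7.65625092e+01 -1.23000028e-01]
[ 0.5644 -0.0438 -0.0026] [ 1.03855696 -1.397879    0.04271809] [-0.25981174  0.00633186 -0.03506046]
```

```bash
python3 -m creep '[{"grip":0.5,"dp":[0.2,0,-0.67],"rotation":[0,0,0]},{"grip":0.5,"dp":[0.4,0,-1.34],"rotation":[0,0,0]},{"grip":0.5,"dp":[0.61,0,-2],"rotation":[0,0,0]},{"grip":0.5,"dp":[0.61,0,-2],"rotation":[0,0,0]}]' 120; python3 blade.py w9; python3 - <<'E'
from h import *
snap('scene','c9');a=load('c9')['p'][:,:,::-1]
cv2.imwrite('pics/c9z.png',cv2.resize(a[210:320,230:430],None,fx=3.9,fy=3.9,interpolation=cv2.INTER_CUBIC))
E
```

```text
time: 8.82
tool_pos: [0.5604, -0.1792, 0.0567]
tcp_rot: [1.453, 1.399, -1.079]
wrist_force: [0.7, 0.3, -0.8]
width: 0.147
0 [nan nan nan] [nan nan nan]
60 [ 84.4   0.1 -93.8] [564.9 -65.1   2.9]
105 [ 77.   -0.4 -71.4] [563.6 -88.7   3.5]
table [ 6.51257775e+02 -6.27968113e+01 -1.05499241e-01] [ 4.74560087e+02 -5.65424798e+01 -1.11385947e-01]
[ 0.5653 -0.0234 -0.0026] [ 0.72433914  0.34684913 -0.7953908 ] [-0.05481127 -0.06184939 -0.07911627]
  return np.nanmean(a, axis, out=out, keepdims=keepdims)
```

View pics/c9z.png

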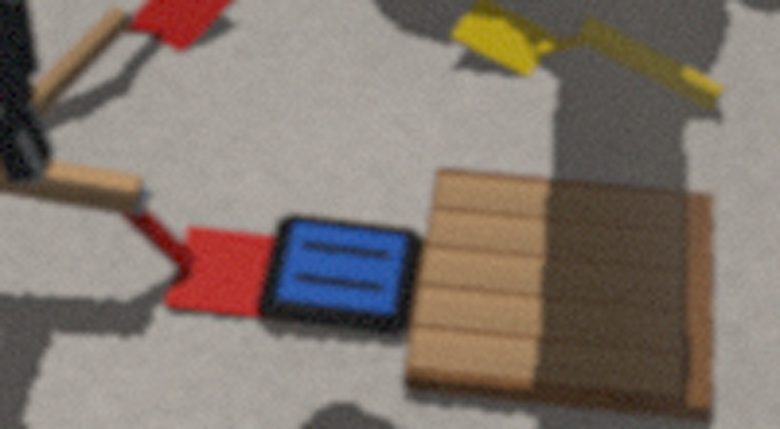

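```bash
python3 -m creep '[{"grip":0.5,"dp":[0.2,0,-0.67],"rotation":[0,0,0]},{"grip":0.5,"dp":[0.4,0,-1.34],"rotation":[0,0,0]},{"grip":0.5,"dp":[0.61,0,-2],"rotation":[0,0,0]},{"grip":0.5,"dp":[0.61,0,-2],"rotation":[0,0,0]}]' 120; python3 blade.py w10 2>&1 | grep -v -i warn; python3 -m creep '[{"grip":0.5,"dp":[0.2,0,-0.67],"rotation":[0,0,0]},{"grip":0.5,"dp":[0.4,0,-1.34],"rotation":[0,0,0]},{"grip":0.5,"dp":[0.58,0,-1.9],"rotation":[0,0,0]},{"grip":0.5,"dp":[0.58,0,-1.9],"rotation":[0,0,0]}]' 120; python3 blade.py w11 2>&1 | grep -v -i warn; python3 - <<'E'
from h import *
snap('scene','c11');a=load('c11')['p'][:,:,::-1]
cv2.imwrite('pics/c11z.png',cv2.resize(a[210:320,230:430],None,fx=3.9,fy=3.9,interpolation=cv2.INTER_CUBIC))
E
```

```text
time: 9.25
tool_pos: [0.5613, -0.1584, 0.0566]
tcp_rot: [1.453, 1.398, -1.079]
wrist_force: [-0.1, 0.2, -0.8]
width: 0.145
  return np.nanmean(a, axis, out=out, keepdims=keepdims)
0 [nan nan nan] [nan nan nan]
60 [ 83.4   0.1 -90.8] [565.6 -47.5   2.9]
105 [ 77.    0.1 -71.4] [564.7 -67.9   3.5]
table [ 6.52388039e+02 -4.25348418e+01 -1.20337213e-01] [ 4.74278182e+02 -3.64480230e+01 -1.14511328e-01]
[ 0.5661 -0.0026 -0.0027] [-0.11026385  0.20876085 -0.78753463] [ 0.03502864 -0.06039805 -0.05755111]
time: 9.63
tool_pos: [0.5621, -0.1387, 0.0566]
tcp_rot: [1.453, 1.398, -1.078]
wrist_force: [0.6, 0.4, -0.6]
width: 0.143
  return np.nanmean(a, axis, out=out, keepdims=keepdims)
0 [nan nan nan] [nan nan nan]
60 [nan nan nan] [nan nan nan]
105 [ 76.4   0.6 -69.9] [566.1 -49.8   3.6]
table [ 6.51088669e+02 -2.40853531e+01 -1.17842476e-01] [ 4.73882511e+02 -1.58483230e+01 -1.11785545e-01]
[ 0.5669  0.0171 -0.0027] [ 0.60849169  0.40430612 -0.55716091] [-0.00241186 -0.11957897 -0.06905358]
```

View pics/c11z.png

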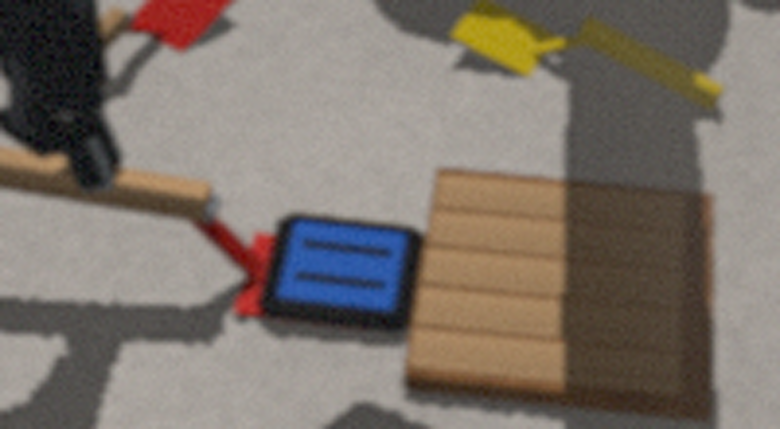

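View pics/w11.png

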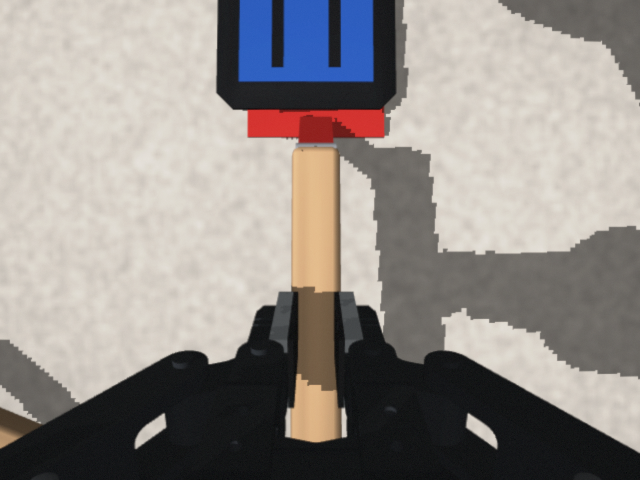

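```bash
cat > rot.py <<'E'
import sys
from plan import *
s=bot.read_state(); R0=R.from_rotvec(s['tcp_rot']).as_matrix(); Y=-R0[:,1]
py,pz=float(sys.argv[1]),float(sys.argv[2]); sh=[float(v) for v in sys.argv[4:6]] if len(sys.argv)>4 else [0,0]
n=len(sys.argv[3].split(',')); q=s['q']
for i,t in enumerate(sys.argv[3].split(',')):
    t=float(t); f=(i+1)/n
    c=np.array([s['tool_pos'][0],py,pz]); Q=R.from_rotvec(Y*t).as_matrix()
    p=c+Q@(s['tool_pos']-c)+f*np.array([0,sh[0],sh[1]]); Rm=Q@R0
    q,e=ik(p,Rm,q); tip=p+Rm@TIP
    print(t,'dp',(R0.T@(p-s['tool_pos'])*100).round(2).tolist(),'rot',R.from_matrix(R0.T@Rm).as_rotvec().round(3).tolist(),'tip',tip.round(3),'q',q.round(2),'OUT' if ((q<LO)|(q>HI)).any() else '')
E
python3 rot.py .040 .004 0.06,.12,.18,.24,.3
```

```text
0.06 dp [-0.92, -0.0, -0.64] rot [0.0, -0.06, 0.0] tip [ 0.567  0.016 -0.001] q [-0.41  0.27  1.91  0.25  1.05 -0.51] 
0.12 dp [-1.8, 0.0, -1.33] rot [0.0, -0.12, 0.0] tip [ 0.567  0.016 -0.   ] q [-0.37  0.24  1.92  0.19  1.04 -0.44] 
0.18 dp [-2.63, 0.0, -2.07] rot [-0.0, -0.18, -0.0] tip [0.567 0.016 0.001] q [-0.33  0.21  1.93  0.13  1.03 -0.36] 
0.24 dp [-3.42, -0.0, -2.87] rot [0.0, -0.24, -0.0] tip [0.567 0.016 0.003] q [-0.29  0.19  1.93  0.06  1.03 -0.28] 
0.3 dp [-4.16, -0.0, -3.7] rot [-0.0, -0.3, 0.0] tip [0.567 0.016 0.004] q [-0.24  0.17  1.94 -0.01  1.03 -0.2 ]
```

```bash
python3 -m creep '[{"grip":0.5,"dp":[-0.92,0,-0.64],"rotation":[0,-0.06,0]},{"grip":0.5,"dp":[-1.8,0,-1.33],"rotation":[0,-0.12,0]},{"grip":0.5,"dp":[-2.63,0,-2.07],"rotation":[0,-0.18,0]},{"grip":0.5,"dp":[-3.42,0,-2.87],"rotation":[0,-0.24,0]},{"grip":0.5,"dp":[-4.16,0,-3.7],"rotation":[0,-0.3,0]}]' 120; python3 blade.py w12 2>&1 | grep -v -i -e warn -e nanmean; python3 - <<'E'
from h import *
snap('scene','c12');a=load('c12')['p'][:,:,::-1]
cv2.imwrite('pics/c12z.png',cv2.resize(a[210:320,230:430],None,fx=3.9,fy=3.9,interpolation=cv2.INTER_CUBIC))
E
```

```text
time: 10.15
tool_pos: [0.5626, -0.1164, 0.1074]
tcp_rot: [1.23, 1.181, -1.242]
wrist_force: [0.4, -0.0, -0.7]
width: 0.142
0 [nan nan nan] [nan nan nan]
60 [nan nan nan] [nan nan nan]
105 [ 78.6   2.2 -69.5] [567.6 -47.6  27.9]
table [ 6.65043275e+02 -1.90991888e+01 -1.29829170e-01] [ 4.67324809e+02 -1.36383718e+01 -1.39148412e-01]
[0.5668 0.0146 0.0042] [ 0.37107155 -0.02902921 -0.70528678] [-0.08262333  0.02127925 -0.03159366]
```

View pics/c12z.png

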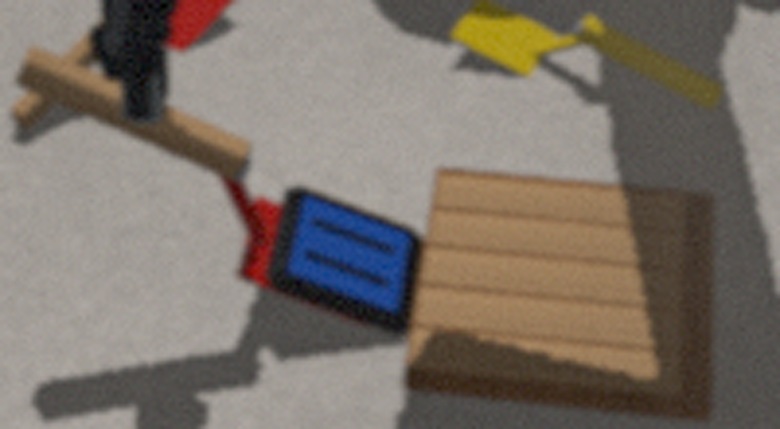

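View pics/w12.png

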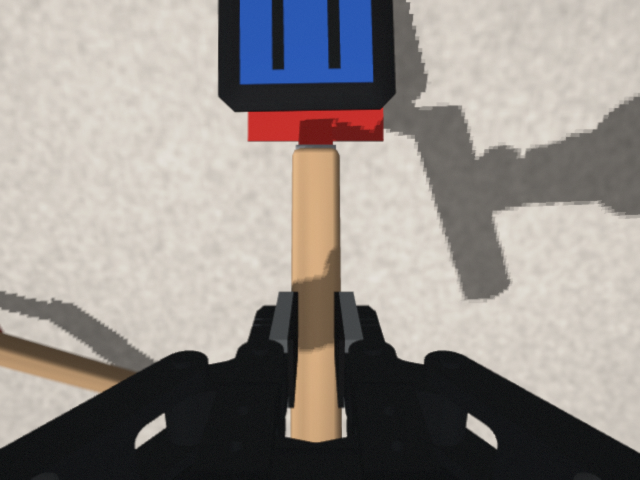

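```bash
python3 rot.py .041 .005 0.08,.16,.24,.32,.4; python3 - <<'E'
from plan import *
print(pitchnow(),bot.read_state()['q'].round(3))
E
```

```text
0.08 dp [-1.22, -0.0, -0.87] rot [0.0, -0.08, -0.0] tip [0.568 0.017 0.008] q [-0.17  0.15  1.94 -0.1   1.04 -0.09] 
0.16 dp [-2.36, -0.0, -1.83] rot [0.0, -0.16, 0.0] tip [0.568 0.017 0.009] q [-0.11  0.14  1.94 -0.19  1.06  0.02] 
0.24 dp [-3.42, 0.0, -2.88] rot [-0.0, -0.24, 0.0] tip [0.568 0.018 0.011] q [-0.04  0.13  1.93 -0.28  1.09  0.13] 
0.32 dp [-4.4, 0.0, -4.01] rot [0.0, -0.32, -0.0] tip [0.568 0.018 0.013] q [ 0.03  0.14  1.92 -0.37  1.13  0.23] 
0.4 dp [-5.28, 0.0, -5.21] rot [0.0, -0.4, 0.0] tip [0.568 0.019 0.015] q [ 0.1   0.15  1.91 -0.44  1.17  0.33] 
(np.float64(0.4100278890186623), np.float64(1.5349332161146139)) [-0.238  0.169  1.936 -0.01   1.031 -0.199]
```

```bash
python3 -m creep '[{"grip":0.5,"dp":[-1.22,0,-0.87],"rotation":[0,-0.08,0]},{"grip":0.5,"dp":[-2.36,0,-1.83],"rotation":[0,-0.16,0]},{"grip":0.5,"dp":[-3.42,0,-2.88],"rotation":[0,-0.24,0]},{"grip":0.5,"dp":[-4.4,0,-4.01],"rotation":[0,-0.32,0]},{"grip":0.5,"dp":[-5.28,0,-5.21],"rotation":[0,-0.4,0]}]' 120; python3 - <<'E'
from plan import *
snap('scene','c13');a=load('c13')['p'][:,:,::-1]
cv2.imwrite('pics/c13z.png',cv2.resize(a[170:320,230:430],None,fx=3.9,fy=3.9,interpolation=cv2.INTER_CUBIC))
print(pitchnow(),tipnow(),bot.read_state()['wrist_force'])
E
python3 rot.py .041 .005 0.08,.16,.24,.32,.4
```

```text
time: 10.67
tool_pos: [0.5646, -0.0644, 0.1598]
tcp_rot: [0.924, 0.886, -1.408]
wrist_force: [0.9, 0.4, -0.9]
width: 0.148
(np.float64(0.8125271774028561), np.float64(1.5331797768958808)) [0.56737737 0.02041394 0.01342281] [ 1.51826184  3.64309304 -0.91525295]
0.08 dp [-1.2, 0.0, -0.86] rot [-0.0, -0.08, 0.0] tip [0.567 0.021 0.015] q [ 0.17  0.17  1.9  -0.52  1.22  0.42] 
0.16 dp [-2.33, -0.0, -1.81] rot [0.0, -0.16, -0.0] tip [0.567 0.022 0.017] q [ 0.23  0.2   1.88 -0.58  1.28  0.5 ] 
0.24 dp [-3.38, 0.0, -2.85] rot [0.0, -0.24, 0.0] tip [0.567 0.023 0.018] q [ 0.29  0.23  1.87 -0.63  1.33  0.57] 
0.32 dp [-4.34, -0.0, -3.97] rot [-0.0, -0.32, -0.0] tip [0.567 0.024 0.019] q [ 0.35  0.27  1.85 -0.68  1.39  0.64] 
0.4 dp [-5.21, -0.0, -5.16] rot [0.0, -0.4, 0.0] tip [0.568 0.025 0.021] q [ 0.4   0.31  1.82 -0.73  1.46  0.69]
```

View pics/c13z.png

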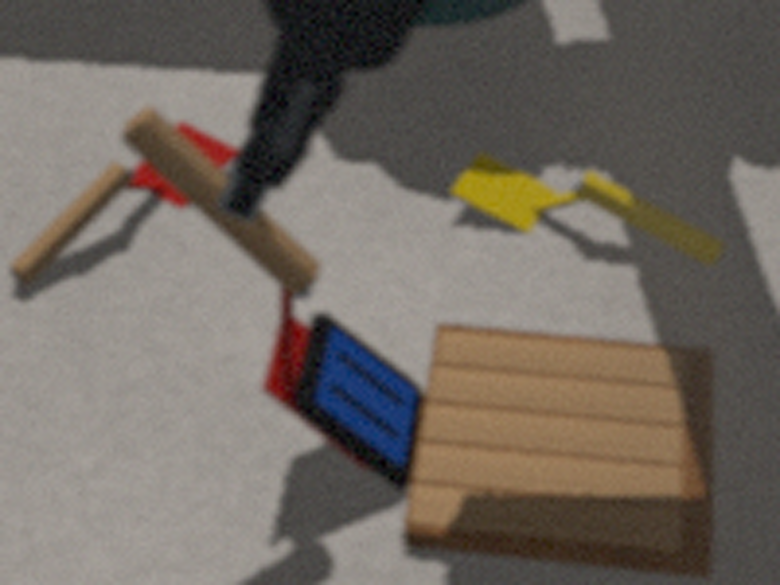

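```bash
python3 -m creep '[{"grip":0.5,"dp":[-1.2,0,-0.86],"rotation":[0,-0.08,0]},{"grip":0.5,"dp":[-2.33,0,-1.81],"rotation":[0,-0.16,0]},{"grip":0.5,"dp":[-3.38,0,-2.85],"rotation":[0,-0.24,0]},{"grip":0.5,"dp":[-4.34,0,-3.97],"rotation":[0,-0.32,0]},{"grip":0.5,"dp":[-5.21,0,-5.16],"rotation":[0,-0.4,0]}]' 120; python3 - <<'E'
from plan import *
snap('scene','c14');a=load('c14')['p'][:,:,::-1]
cv2.imwrite('pics/c14z.png',cv2.resize(a[170:320,230:430],None,fx=3.9,fy=3.9,interpolation=cv2.INTER_CUBIC))
snap('side','s14');a=load('s14')['p'][:,:,::-1]
cv2.imwrite('pics/s14z.png',cv2.resize(a[150:290,260:430],None,fx=4,fy=4,interpolation=cv2.INTER_CUBIC))
print(pitchnow(),tipnow(),bot.read_state()['wrist_force'])
E
python3 rot.py .041 .005 0.08,.16,.24,.32,.4
```

```text
time: 11.13
tool_pos: [0.567, 0.0042, 0.1864]
tcp_rot: [0.609, 0.585, -1.524]
wrist_force: [0.5, -0.3, -1.2]
width: 0.145
(np.float64(1.209783983586639), np.float64(1.5506581541526563)) [0.56508356 0.02424846 0.0171752 ] [-0.83117797 -1.06566471 -1.17807673]
0.08 dp [-1.19, 0.0, -0.83] rot [-0.0, -0.08, -0.0] tip [0.565 0.025 0.018] q [ 0.44  0.36  1.8  -0.76  1.51  0.74] 
0.16 dp [-2.31, 0.0, -1.76] rot [-0.0, -0.16, -0.0] tip [0.565 0.026 0.02 ] q [ 0.48  0.42  1.78 -0.8   1.57  0.78] 
0.24 dp [-3.35, -0.0, -2.77] rot [0.0, -0.24, -0.0] tip [0.565 0.028 0.021] q [ 0.52  0.47  1.75 -0.83  1.63  0.82] 
0.32 dp [-4.3, -0.0, -3.86] rot [0.0, -0.32, -0.0] tip [0.565 0.029 0.022] q [ 0.55  0.53  1.72 -0.86  1.7   0.85] 
0.4 dp [-5.17, -0.0, -5.02] rot [0.0, -0.4, 0.0] tip [0.565 0.03  0.023] q [ 0.58  0.59  1.69 -0.89  1.76  0.88]
```

View pics/c14z.png

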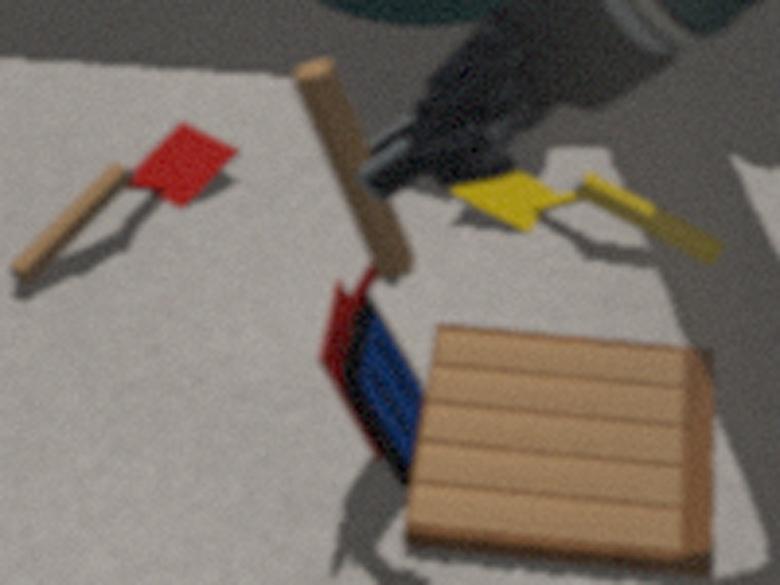

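View pics/s14z.png

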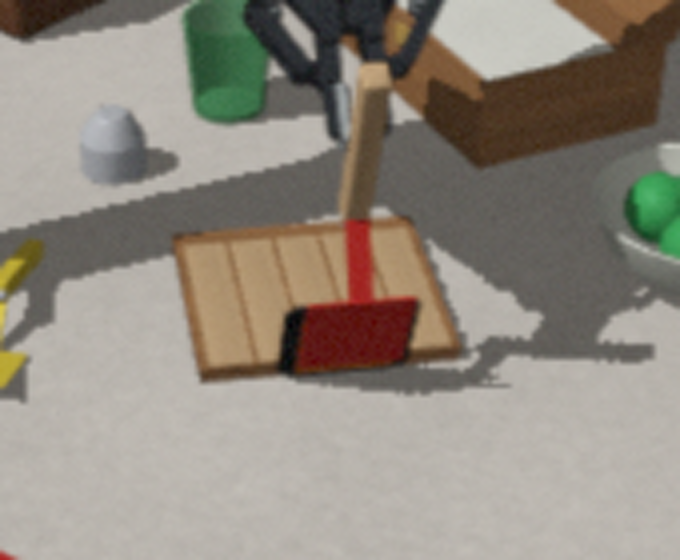

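```bash
python3 rot.py .041 .005 0.09,.18,.27,.36,.45 .015 .01
```

```text
0.09 dp [-1.69, -0.01, -1.0] rot [0.0, -0.09, 0.0] tip [0.565 0.028 0.021] q [ 0.45  0.37  1.8  -0.76  1.53  0.74] 
0.18 dp [-3.28, -0.02, -2.12] rot [0.0, -0.18, 0.0] tip [0.565 0.033 0.024] q [ 0.5   0.43  1.76 -0.8   1.6   0.79] 
0.27 dp [-4.78, -0.03, -3.35] rot [0.0, -0.27, -0.0] tip [0.565 0.037 0.027] q [ 0.54  0.49  1.73 -0.83  1.67  0.83] 
0.36 dp [-6.17, -0.05, -4.68] rot [0.0, -0.36, -0.0] tip [0.565 0.042 0.03 ] q [ 0.58  0.56  1.69 -0.86  1.75  0.86] 
0.45 dp [-7.44, -0.06, -6.09] rot [0.0, -0.45, -0.0] tip [0.565 0.046 0.033] q [ 0.62  0.62  1.65 -0.89  1.82  0.89]
```

```bash
python3 -m creep '[{"grip":0.5,"dp":[-1.69,0,-1.0],"rotation":[0,-0.09,0]},{"grip":0.5,"dp":[-3.28,0,-2.12],"rotation":[0,-0.18,0]},{"grip":0.5,"dp":[-4.78,0,-3.35],"rotation":[0,-0.27,0]},{"grip":0.5,"dp":[-6.17,0,-4.68],"rotation":[0,-0.36,0]},{"grip":0.5,"dp":[-7.44,0,-6.09],"rotation":[0,-0.45,0]}]' 120; python3 - <<'E'
from plan import *
snap('scene','c15');a=load('c15')['p'][:,:,::-1]
cv2.imwrite('pics/c15z.png',cv2.resize(a[170:320,230:430],None,fx=3.9,fy=3.9,interpolation=cv2.INTER_CUBIC))
print(pitchnow(),tipnow(),bot.read_state()['wrist_force'])
E
python3 rot.py .055 .02 0.08,.16,.24,.24,.24 .02 .005
```

```text
time: 11.65
tool_pos: [0.571, 0.0998, 0.1938]
tcp_rot: [0.25, 0.24, -1.596]
wrist_force: [0.1, -0.1, -0.4]
width: 0.148
(np.float64(1.4734468036530766), np.float64(-1.6981410343747196)) [0.56540095 0.04499979 0.03050805] [-1.08555316  2.2866991  -5.20486517]
0.08 dp [-1.54, -0.02, -0.83] rot [-0.0, -0.08, -0.0] tip [0.565 0.05  0.032] q [ 0.64  0.7   1.61 -0.92  1.88  0.91] 
0.16 dp [-3.01, -0.03, -1.75] rot [-0.0, -0.16, -0.0] tip [0.565 0.055 0.034] q [ 0.67  0.76  1.57 -0.95  1.94  0.93] 
0.24 dp [-4.41, -0.05, -2.75] rot [0.0, -0.24, 0.0] tip [0.566 0.06  0.036] q [ 0.69  0.83  1.53 -0.97  2.01  0.94] 
0.24 dp [-4.82, -0.06, -2.77] rot [0.0, -0.24, 0.0] tip [0.566 0.064 0.037] q [ 0.69  0.83  1.53 -0.97  2.01  0.94] 
0.24 dp [-5.24, -0.08, -2.8] rot [0.0, -0.24, 0.0] tip [0.566 0.068 0.038] q [ 0.69  0.83  1.52 -0.97  2.01  0.93]
```

View pics/c15z.png

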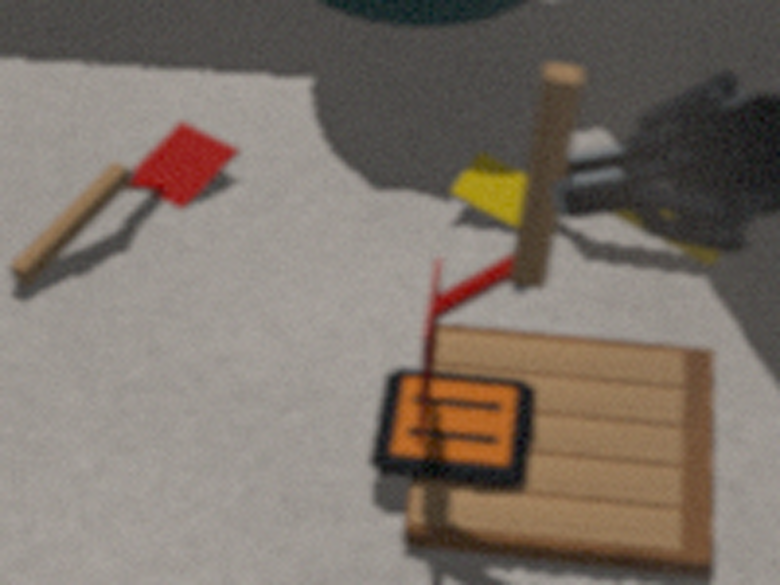

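```bash
python3 - <<'E'
from plan import *
s=bot.read_state();R0=R.from_rotvec(s['tcp_rot']).as_matrix();print((R0.T@[0,0,1.]).round(3),(R0.T@[0,1.,0]).round(3),tipnow())
from meas import *
c,P,h=pts('c15'); o=(abs(h[...,0].astype(int)-12)<8)&(h[...,1]>180)&(h[...,2]>130); o[:255]=0;o[300:]=0;o[:,:325]=0;o[:,370:]=0
q=P[o];print(o.sum(),np.nanmedian(q,0),np.nanmin(q,0),np.nanmax(q,0))
E
```

```text
[-0.299 -0.009  0.954] [-0.954 -0.036 -0.299] [0.56540095 0.04499979 0.03050805]
399 [0.56347449 0.07029889 0.02146738] [0.52853909 0.03120246 0.01559644] [0.60109312 0.09785038 0.05587972]
```

```bash
python3 -m creep '[{"grip":0.5,"dp":[-0.6,0,1.9],"rotation":[0,0,0]},{"grip":0.5,"dp":[-1.2,0,3.8],"rotation":[0,0,0]},{"grip":0.5,"dp":[-1.8,0,5.7],"rotation":[0,0,0]},{"grip":0.5,"dp":[-2.1,0,7],"rotation":[0,0,0]},{"grip":0.5,"dp":[-2.1,0,7],"rotation":[0,0,0]}]' 120; python3 - <<'E'
from plan import *
from meas import *
for n in ['scene','side']:
    f=n+'16';snap(n,f);c,P,h=pts(f); o=big((abs(h[...,0].astype(int)-12)<6)&(h[...,1]>190)&(h[...,2]>160)&(np.hypot(P[...,0]-.56,P[...,1]-.06)<.08))
    o=cv2.morphologyEx(o.astype(np.uint8),cv2.MORPH_CLOSE,np.ones((5,5)))
    print(n,o.sum(),rectz(c,o,.022)[0],np.nanmedian(P[o>0],0),np.nanstd(P[o>0][:,2]))
    tan=(abs(h[...,0].astype(int)-17)<7)&(h[...,1]>60)&(h[...,2]>60)&(abs(P[...,0]-.56)<.12)&(abs(P[...,1]-.12)<.12)&(P[...,2]<.02)
    q=P[tan&(P[...,2]>.007)]; 
    for x in (.48,.5,.62,.64): print('edge',x,np.percentile(q[abs(q[:,0]-x)<.008][:,1],[1,3,97,99]).round(3))
a=load('side16')['p'][:,:,::-1];cv2.imwrite('pics/s16z.png',cv2.resize(a[150:290,260:430],None,fx=4,fy=4,interpolation=cv2.INTER_CUBIC))
a=load('scene16')['p'][:,:,::-1];cv2.imwrite('pics/c16z.png',cv2.resize(a[170:320,230:430],None,fx=3.9,fy=3.9,interpolation=cv2.INTER_CUBIC))
E
```

```text
time: 12.12
tool_pos: [0.5722, 0.0977, 0.2744]
tcp_rot: [0.266, 0.236, -1.594]
wrist_force: [0.3, 0.2, -0.8]
width: 0.147
scene 511 ((564.3251342773438, 64.54490661621094), (61.87183380126953, 62.4642333984375), 88.013916015625) [0.56520712 0.06462913 0.02177234] 0.0016765641430657738
edge 0.48 [0.051 0.054 0.21  0.214]
edge 0.5 [0.05  0.054 0.209 0.212]
edge 0.62 [0.045 0.048 0.205 0.209]
edge 0.64 [0.044 0.048 0.205 0.208]
side 317 ((564.0082397460938, 59.504180908203125), (63.08687973022461, 63.74620056152344), 87.52051544189453) [0.56462744 0.0603335  0.02073996] 0.001562102177417456
edge 0.48 [0.043 0.045 0.205 0.211]
edge 0.5 [0.043 0.046 0.208 0.212]
edge 0.62 [0.038 0.038 0.19  0.192]
edge 0.64 [0.036 0.039 0.192 0.195]
```

View pics/s16z.png

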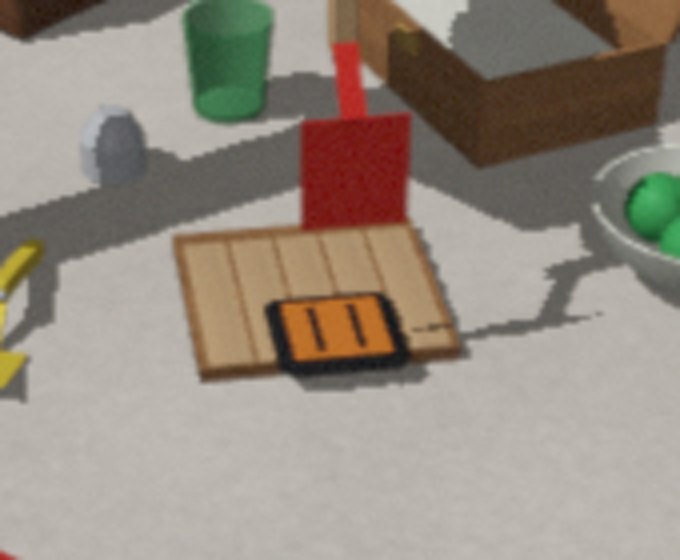

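View pics/c16z.png

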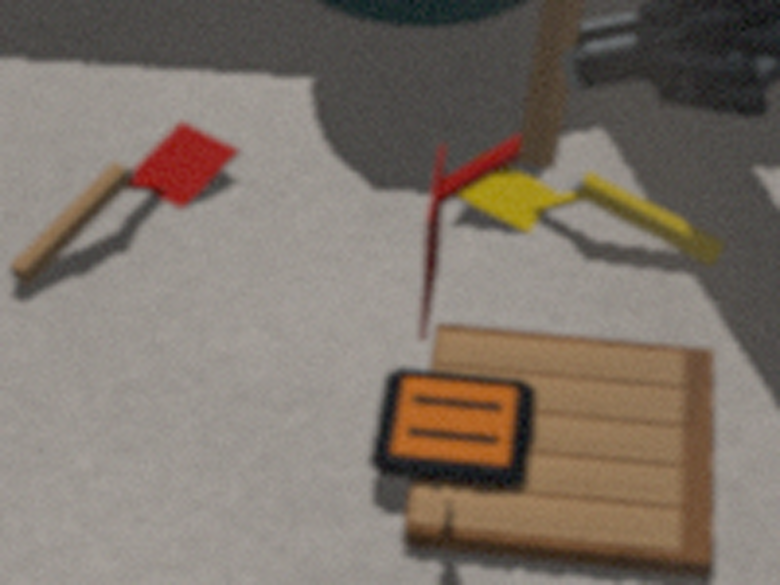

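```bash
python3 - <<'E'
from plan import *
s=bot.read_state()
for tp,p in [([.563,.0,.14],1.1),([.563,-.06,.16],.7)]:
    P,Rm=tcp_for_tip(tp,1.54,p); delta(P,Rm,s); print(P,ik(P,Rm,s['q'])[0].round(2))
E
```

```text
t 12.22 pos [0.571  0.0976 0.2699] dp [11.66, -0.27, 7.3] rot [-0.01, 0.555, 0.003]
[ 0.56290049 -0.03570683  0.30292864] [ 0.29  0.13  1.77 -0.66  1.52  0.45]
t 12.22 pos [0.571  0.0976 0.2699] dp [23.33, 0.01, 10.42] rot [-0.011, 0.955, 0.001]
[ 0.56103361 -0.15630791  0.29616772] [-0.13  0.03  1.76 -0.31  1.33 -0.03]
```

```bash
python3 -m creep '[{"grip":0.5,"dp":[2.3,0,1.6],"rotation":[0,0.11,0]},{"grip":0.5,"dp":[4.6,-0.1,3.2],"rotation":[0,0.22,0]},{"grip":0.5,"dp":[7,-0.2,4.6],"rotation":[-0.01,0.33,0]},{"grip":0.5,"dp":[9.3,-0.2,6],"rotation":[-0.01,0.44,0]},{"grip":0.5,"dp":[11.7,-0.3,7.3],"rotation":[-0.01,0.55,0]}]' 120; python3 - <<'E'
from plan import *
s=bot.read_state(); print(pitchnow(),tipnow())
for tp,p in [([.563,-.08,.16],.6)]:
    P,Rm=tcp_for_tip(tp,1.54,p); delta(P,Rm,s); print(P,ik(P,Rm,s['q'])[0].round(2))
E
```

```text
time: 12.63
tool_pos: [0.5623, -0.0358, 0.3009]
tcp_rot: [0.687, 0.674, -1.493]
wrist_force: [1.1, -0.6, -1.4]
width: 0.146
(np.float64(1.103873771311842), np.float64(1.5504633019578777)) [ 0.56152233 -0.00068747  0.13788845]
t 12.63 pos [ 0.5623 -0.0358  0.3009] dp [11.08, 0.31, 10.74] rot [0.003, 0.504, 0.004]
[ 0.56062984 -0.18941457  0.28587122] [-0.25  0.04  1.75 -0.2   1.31 -0.17]
```

```bash
python3 -m creep '[{"grip":0.5,"dp":[2,0,2.4],"rotation":[0,0.1,0]},{"grip":0.5,"dp":[4.1,0.1,4.7],"rotation":[0,0.2,0]},{"grip":0.5,"dp":[6.3,0.2,6.9],"rotation":[0,0.3,0]},{"grip":0.5,"dp":[8.7,0.2,8.9],"rotation":[0,0.4,0]},{"grip":0.5,"dp":[11.1,0.3,10.7],"rotation":[0,0.5,0]}]' 120; python3 - <<'E'
from plan import *
s=bot.read_state(); print(pitchnow(),tipnow()); snap('wrist','w17'); snap('side','s17')
a=load('s17')['p'][:,:,::-1];cv2.imwrite('pics/s17z.png',cv2.resize(a[150:290,260:430],None,fx=4,fy=4,interpolation=cv2.INTER_CUBIC))
E
```

```text
time: 13.05
tool_pos: [0.56, -0.1901, 0.2875]
tcp_rot: [1.077, 1.045, -1.326]
wrist_force: [1.0, 0.3, -1.0]
width: 0.148
(np.float64(0.6053825203836699), np.float64(1.5403597310925663)) [ 0.5621631  -0.08140182  0.16107709]
```

View pics/w17.png

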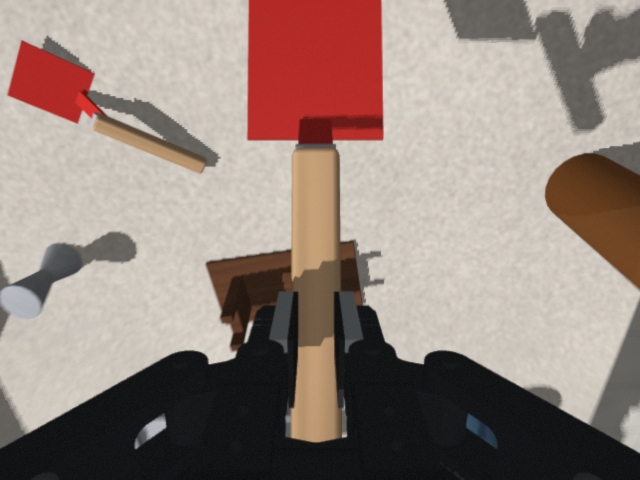

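View pics/s17z.png

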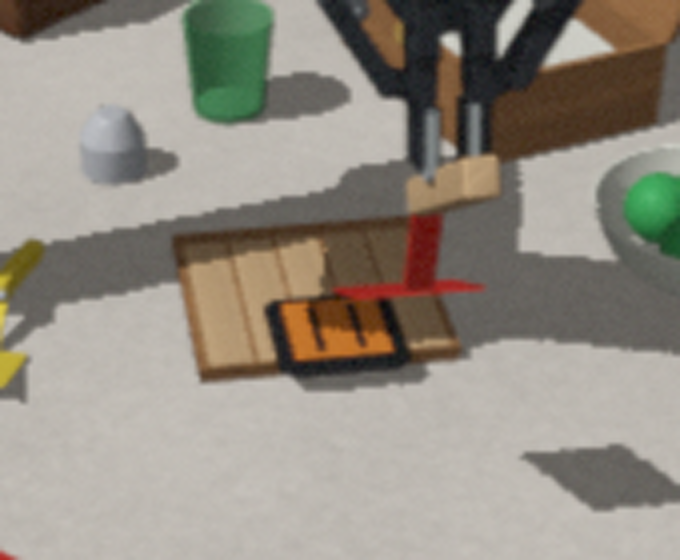

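```bash
python3 - <<'E'
from meas import *
c=load('side16'); p=c['p'].astype(int)
for u in (313,317,321,325,368): print(u,[(v,p[v,u].tolist()) for v in range(233,248)])
c=load('scene16'); p=c['p'].astype(int)
for v in (258,298,302): print(v,[(u,p[v,u].tolist()) for u in range(330,347)])
E
```

```text
313 [(233, [179, 150, 116]), (234, [182, 155, 118]), (235, [181, 153, 116]), (236, [181, 154, 117]), (237, [182, 155, 119]), (238, [182, 153, 117]), (239, [180, 153, 116]), (240, [176, 146, 112]), (241, [151, 121, 88]), (242, [102, 76, 49]), (243, [86, 59, 37]), (244, [97, 74, 59]), (245, [136, 122, 111]), (246, [183, 178, 170]), (247, [190, 185, 179])]
317 [(233, [174, 148, 112]), (234, [174, 147, 109]), (235, [175, 147, 110]), (236, [176, 148, 111]), (237, [178, 149, 115]), (238, [174, 147, 112]), (239, [174, 146, 110]), (240, [168, 140, 105]), (241, [121, 92, 63]), (242, [89, 64, 42]), (243, [84, 59, 34]), (244, [109, 90, 76]), (245, [154, 143, 135]), (246, [186, 182, 175]), (247, [184, 180, 173])]
321 [(233, [169, 139, 102]), (234, [172, 142, 106]), (235, [172, 142, 105]), (236, [173, 144, 109]), (237, [175, 147, 111]), (238, [175, 148, 113]), (239, [174, 145, 109]), (240, [155, 127, 95]), (241, [109, 78, 50]), (242, [82, 55, 30]), (243, [85, 64, 43]), (244, [121, 108, 98]), (245, [180, 175, 167]), (246, [185, 180, 174]), (247, [188, 183, 176])]
325 [(233, [178, 151, 115]), (234,
[... 1169 characters left out ...]
1]), (334, [103, 85, 67]), (335, [128, 103, 76]), (336, [143, 112, 82]), (337, [150, 121, 88]), (338, [151, 125, 90]), (339, [150, 121, 89]), (340, [156, 127, 94]), (341, [153, 123, 91]), (342, [155, 121, 92]), (343, [146, 117, 85]), (344, [136, 108, 79]), (345, [138, 111, 79]), (346, [144, 113, 84])]
302 [(330, [141, 136, 130]), (331, [145, 139, 138]), (332, [140, 135, 128]), (333, [131, 118, 107]), (334, [131, 106, 85]), (335, [141, 112, 84]), (336, [151, 118, 89]), (337, [154, 124, 92]), (338, [150, 118, 88]), (339, [151, 122, 91]), (340, [148, 116, 85]), (341, [147, 119, 88]), (342, [150, 119, 89]), (343, [136, 106, 76]), (344, [112, 90, 64]), (345, [101, 83, 58]), (346, [122, 101, 73])]
```

```bash
python3 - <<'E'
from meas import *
for n,E in [('side16',[(313,241.3),(317,240.9),(321,240.5),(325,240.3),(368,236.4)]),('scene16',[(340.7,258),(333.9,298),(333.2,302)])]:
    c,P,h=pts(n); w=onz(c,E,.012)[:,:2]; k=np.polyfit(w[:,0],w[:,1],1); print(n,w.round(4).tolist(),'edge yaw slope',k[0],'edge at .5645',np.polyval(k,.5645))
    o=big((abs(h[...,0].astype(int)-12)<8)&(h[...,1]>150)&(h[...,2]>110)&(np.hypot(P[...,0]-.56,P[...,1]-.06)<.08)); o=cv2.morphologyEx(o.astype(np.uint8),cv2.MORPH_CLOSE,np.ones((7,7)))
    r=rectz(c,o,.022)[0]; m=onz(c,[np.array(cv2.moments(o,True)['m10'])/o.sum() and (np.argwhere(o).mean(0)[::-1])],.022)[0]; print(r,m, 'offset',m[1]-np.polyval(k,m[0]),r[0][1]/1000-np.polyval(k,r[0][0]/1000))
E
```

```text
side16 [[0.4765, 0.0439], [0.4874, 0.0437], [0.4983, 0.0435], [0.509, 0.0423], [0.6273, 0.0381]] edge yaw slope -0.03932091907881672 edge at .5645 0.04052877275523936
((563.677001953125, 60.78634262084961), (69.42638397216797, 68.12847900390625), 87.45806121826172) [0.56365003 0.05983696 0.022     ] offset 0.019274763139094014 0.020225208826007042
scene16 [[0.4883, 0.0473], [0.6236, 0.0417], [0.6359, 0.0411]] edge yaw slope -0.0417319786606894 edge at .5645 0.04413886617986101
((564.93798828125, 64.6044692993164), (67.6735610961914, 67.66558074951172), 87.8115463256836) [0.56581828 0.06457858 0.022     ] offset 0.020494731664706153 0.02048388123706215
```

```bash
python3 - <<'E'
from plan import *
from meas import *
s=bot.read_state(); c,P,h=pts('w17'); Rm=R.from_rotvec(s['tcp_rot']).as_matrix(); T=(P-s['tool_pos'])@Rm
r=big(((h[...,0]<6)|(h[...,0]>174))&(h[...,1]>150)&(h[...,2]>60)&(P[...,2]>.1)); r=cv2.erode(r.astype(np.uint8),np.ones((5,5)))>0
for y in (0,60,105): m=r[y:y+15]; print(y,(np.nanmedian(T[y:y+15][m],0)*1000).round(1))
tan=(abs(h[...,0].astype(int)-17)<7)&(h[...,1]>50)&(h[...,2]>70); tan[:,:290]=0;tan[:,345:]=0
for y in range(170,420,30):
    m=tan[y:y+30]
    if m.sum()>50: print('h',y,m.sum(),(np.nanmedian(T[y:y+30][m],0)*1000).round(1))
G=R.from_rotvec([2.546,.183,-1.691]).as_matrix()
delta([.5257,-.3742,.30],G)
# rest foot check in w17: brown mask
E
```

```text
0 [  93.1    2.1 -133.5]
60 [  82.6    0.6 -102.6]
105 [ 75.    0.3 -80. ]
h 170 1440 [  1.5   1.3 -53.4]
h 200 1440 [ -2.8   1.7 -43.1]
h 230 1553 [ -6.9   1.9 -32.6]
h 260 1524 [-11.1   1.6 -22.9]
h 290 1108 [-15.5   1.7 -13.5]
h 320 1092 [-19.5   2.1  -3.7]
h 350 1156 [-23.6   2.2   5.9]
h 380 1301 [-27.5   2.2  15.4]
h 410 1519 [-31.1   2.3  24.6]
t 13.15 pos [ 0.5575 -0.1985  0.2862] dp [2.35, -2.38, 17.59] rot [1.394, 0.511, 0.137]
```

```bash
python3 -m creep '[{"grip":0.5,"dp":[0.2,-0.2,1.5],"rotation":[0.11,0.04,0.01]},{"grip":0.5,"dp":[0.4,-0.4,3],"rotation":[0.22,0.08,0.02]},{"grip":0.5,"dp":[0.6,-0.6,4.5],"rotation":[0.33,0.12,0.03]},{"grip":0.5,"dp":[0.8,-0.8,6],"rotation":[0.44,0.16,0.04]},{"grip":0.5,"dp":[1,-1,7.5],"rotation":[0.55,0.2,0.055]}]' 120; python3 - <<'E'
from plan import *
G=R.from_rotvec([2.546,.183,-1.691]).as_matrix(); print(tipnow(),pitchnow()); delta([.5257,-.3742,.2],G)
E
```

```text
time: 13.57
tool_pos: [0.5473, -0.2641, 0.2909]
tcp_rot: [1.662, 0.796, -1.535]
wrist_force: [-0.5, -0.1, -0.7]
width: 0.149
[ 0.62849916 -0.15622313  0.19289763] (np.float64(0.37368497945610807), np.float64(0.9516550423979667))
t 13.57 pos [ 0.5473 -0.2641  0.2909] dp [9.2, 3.29, 10.63] rot [0.851, 0.308, 0.086]
```

```bash
python3 -m creep '[{"grip":0.5,"dp":[1,0.4,1.4],"rotation":[0.11,0.04,0.01]},{"grip":0.5,"dp":[2,0.9,2.8],"rotation":[0.22,0.08,0.02]},{"grip":0.5,"dp":[3,1.3,4.2],"rotation":[0.33,0.12,0.03]},{"grip":0.5,"dp":[4,1.7,5.6],"rotation":[0.44,0.16,0.045]},{"grip":0.5,"dp":[5,2,7],"rotation":[0.55,0.2,0.055]}]' 120; python3 - <<'E'
from plan import *
G=R.from_rotvec([2.546,.183,-1.691]).as_matrix(); print(tipnow(),pitchnow()); delta([.5257,-.3742,.2],G)
E
```

```text
time: 13.98
tool_pos: [0.5309, -0.3352, 0.2411]
tcp_rot: [2.241, 0.437, -1.662]
wrist_force: [0.5, 1.1, -0.2]
width: 0.149
[ 0.67272619 -0.27240968  0.17976852] (np.float64(0.12140652580294678), np.float64(0.42951834597647776))
t 13.98 pos [ 0.5309 -0.3352  0.2411] dp [3.58, 3.02, 3.23] rot [0.301, 0.108, 0.032]
```

```bash
python3 -m creep '[{"grip":0.5,"dp":[1.1,1,1.1],"rotation":[0.1,0.036,0.01]},{"grip":0.5,"dp":[2.3,2,2.2],"rotation":[0.2,0.072,0.02]},{"grip":0.5,"dp":[3.6,3,3.2],"rotation":[0.3,0.108,0.03]},{"grip":0.5,"dp":[3.6,3,3.2],"rotation":[0.3,0.108,0.03]},{"grip":0.5,"dp":[3.6,3,3.2],"rotation":[0.3,0.108,0.03]}]' 120; python3 - <<'E'
from plan import *
from meas import *
G=R.from_rotvec([2.546,.183,-1.691]).as_matrix(); 
s=bot.read_state(); snap('wrist','w18'); delta([.5257,-.3742,.11],G); print(tipnow(),pitchnow())
c,P,h=pts('w18'); Rm=R.from_rotvec(s['tcp_rot']).as_matrix(); T=(P-s['tool_pos'])@Rm
tan=(abs(h[...,0].astype(int)-17)<7)&(h[...,1]>50)&(h[...,2]>70); tan[:,:290]=0;tan[:,345:]=0
for y in (170,410): m=tan[y:y+30]; print('h',(np.nanmedian(T[y:y+30][m],0)*1000).round(1),(np.nanmedian(P[y:y+30][m],0)*1000).round(1))
E
```

```text
time: 14.4
tool_pos: [0.5252, -0.3728, 0.1987]
tcp_rot: [2.54, 0.194, -1.695]
wrist_force: [0.3, 1.2, -1.7]
width: 0.147
t 14.45 pos [ 0.5265 -0.3732  0.2006] dp [8.32, 0.09, 3.59] rot [0.008, 0.002, 0.003]
[ 0.68573038 -0.34776888  0.15774962] (np.float64(0.00463207931219469), np.float64(0.15206818959642654))
h [  5.2  -0.3 -44.9] [ 568.1 -365.9  211.4]
h [-28.2  -0.3  32.8] [ 484.6 -378.7  212.3]
```

View pics/w18.png

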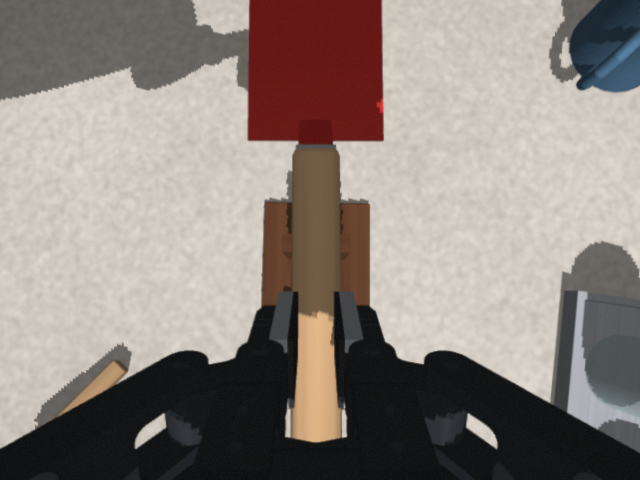

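```bash
python3 -m creep '[{"grip":0.5,"dp":[2.1,0,0.9],"rotation":[0,0,0]},{"grip":0.5,"dp":[4.2,0,1.8],"rotation":[0.01,0,0]},{"grip":0.5,"dp":[6.3,0.1,2.7],"rotation":[0.01,0,0]},{"grip":0.5,"dp":[8.3,0.1,3.6],"rotation":[0.01,0,0]},{"grip":0.5,"dp":[8.3,0.1,3.6],"rotation":[0.01,0,0]}]' 120;python3 -m creep '[{"grip":0.5,"dp":[0,0,0],"rotation":[0,0,0]},{"grip":0.5,"dp":[0,0,0],"rotation":[0,0,0]}]' 120; python3 - <<'E'
from plan import *
G=R.from_rotvec([2.546,.183,-1.691]).as_matrix(); delta([.5257,-.3742,.0674],G); print(tipnow(),pitchnow())
E
```

```text
time: 14.87
tool_pos: [0.5249, -0.3719, 0.1068]
tcp_rot: [2.545, 0.192, -1.701]
wrist_force: [-1.0, 1.6, -2.6]
width: 0.149
time: 15.03
tool_pos: [0.5279, -0.3757, 0.1131]
tcp_rot: [2.548, 0.182, -1.69]
wrist_force: [0.7, -0.0, -0.5]
width: 0.146
t 15.03 pos [ 0.5279 -0.3757  0.1131] dp [4.14, -0.18, 1.96] rot [-0.001, -0.001, -0.0]
[ 0.68748681 -0.35173303  0.07084786] (np.float64(0.0011922585141341186), np.float64(0.14285481417636137))
```

```bash
python3 -m creep '[{"grip":0.5,"dp":[1,-0.1,0.5],"rotation":[0,0,0]},{"grip":0.5,"dp":[2,-0.1,0.9],"rotation":[0,0,0]},{"grip":0.5,"dp":[3,-0.15,1.4],"rotation":[0,0,0]},{"grip":0.5,"dp":[3.2,-0.15,1.5],"rotation":[0,0,0]},{"grip":0.5,"dp":[3.2,-0.15,1.5],"rotation":[0,0,0]}]' 120;python3 -m creep '[{"grip":0.5,"dp":[0,0,0],"rotation":[0,0,0]},{"grip":0.5,"dp":[0,0,0],"rotation":[0,0,0]}]' 120; python3 - <<'E'
from plan import *
G=R.from_rotvec([2.546,.183,-1.691]).as_matrix(); delta([.5257,-.3742,.0668],G); print(tipnow(),pitchnow())
E
```

```text
time: 15.45
tool_pos: [0.5235, -0.3728, 0.0734]
tcp_rot: [2.548, 0.185, -1.698]
wrist_force: [-0.4, 0.8, -1.5]
width: 0.148
time: 15.62
tool_pos: [0.5249, -0.3743, 0.0758]
tcp_rot: [2.549, 0.182, -1.693]
wrist_force: [-0.3, 0.2, -0.5]
width: 0.149
t 15.62 pos [ 0.5249 -0.3743  0.0758] dp [0.86, -0.0, 0.28] rot [-0.003, 0.0, 0.001]
[ 0.68444812 -0.35058108  0.03328967] (np.float64(0.0026202497357954283), np.float64(0.14106112892207326))
```

```bash
python3 -m creep '[{"grip":0.5,"dp":[0.4,0,0.14],"rotation":[0,0,0]},{"grip":0.5,"dp":[0.7,0,0.24],"rotation":[0,0,0]},{"grip":0.5,"dp":[0.85,0,0.28],"rotation":[0,0,0]},{"grip":0.5,"dp":[0.85,0,0.28],"rotation":[0,0,0]},{"grip":0.5,"dp":[0.85,0,0.28],"rotation":[0,0,0]}]' 120; python3 - <<'E'
from plan import *
G=R.from_rotvec([2.546,.183,-1.691]).as_matrix(); delta([.5257,-.3742,.0664],G); s=bot.read_state();print(tipnow(),s['wrist_force'],s['torque'])
snap('side','s19');a=load('s19')['p'][:,:,::-1];cv2.imwrite('pics/s19z.png',cv2.resize(a[260:410,300:480],None,fx=4,fy=4,interpolation=cv2.INTER_CUBIC))
E
```

```text
time: 16.03
tool_pos: [0.5255, -0.374, 0.0667]
tcp_rot: [2.548, 0.182, -1.694]
wrist_force: [-0.6, 0.2, -0.9]
width: 0.148
t 16.03 pos [ 0.5255 -0.374   0.0667] dp [0.03, 0.02, -0.0] rot [-0.003, 0.0, 0.001]
[ 0.6850121  -0.35018953  0.02414191] [-0.58997905  0.18359475 -0.89510917] [-0.06227382  0.23020925 -0.03123663]
```

View pics/s19z.png

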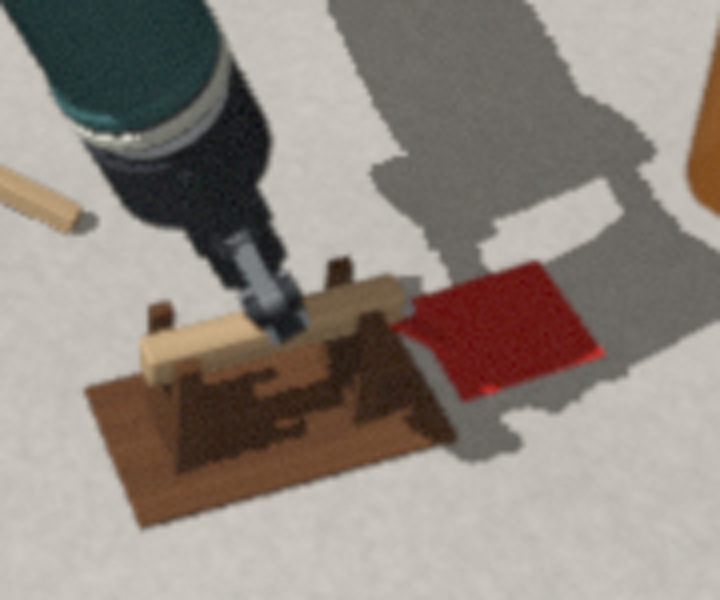

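```bash
python3 -m creep '[{"grip":2.5,"dp":[0.05,0,0],"rotation":[0,0,0]},{"grip":4,"dp":[0.05,0,0],"rotation":[0,0,0]},{"grip":8.5,"dp":[0,0,0],"rotation":[0,0,0]},{"grip":8.5,"dp":[0,0,0],"rotation":[0,0,0]},{"grip":8.5,"dp":[0,0,0],"rotation":[0,0,0]}]' 40;  python3 -m creep '[{"grip":8.5,"dp":[0,0,0],"rotation":[0,0,0]},{"grip":8.5,"dp":[0,0,0],"rotation":[0,0,0]},{"grip":8.5,"dp":[-2,0,-0.85],"rotation":[0,0,0]},{"grip":8.5,"dp":[-5,0,-2.1],"rotation":[0,0,0]},{"grip":8.5,"dp":[-8,0,-3.4],"rotation":[0,0,0]}]'; python3 -m creep '[{"grip":8.5,"dp":[-3,0,-1.3],"rotation":[0,0,0]},{"grip":8.5,"dp":[-6,0,-2.6],"rotation":[0,0,0]},{"grip":8.5,"dp":[-6,0,-2.6],"rotation":[0,0,0]},{"grip":8.5,"dp":[-6,0,-2.6],"rotation":[0,0,0]},{"grip":8.5,"dp":[-6,0,-2.6],"rotation":[0,0,0]}]'; python3 - <<'E'
from meas import *
snap('wrist','w20')
c,P,h=pts('w20')
tan=(abs(h[...,0].astype(int)-17)<7)&(h[...,1]>60)&(h[...,2]>110)&(P[...,2]>.06); t=big(tan)
q=P[t];print('z',np.nanpercentile(q[:,2],[5,50,95]),rectz(c,t,.08))
for n in ['scene','side']:
    f=n+'20';snap(n,f);c,P,h=pts(f); o=big((abs(h[...,0].astype(int)-12)<8)&(h[...,1]>150)&(h[...,2]>80)&(np.hypot(P[...,0]-.56,P[...,1]-.06)<.08))
    print(n,o.sum(),rectz(c,o,.022)[0],np.nanmedian(P[o],0))
E
```

```text
time: 16.5
tool_pos: [0.5256, -0.374, 0.0668]
tcp_rot: [2.548, 0.182, -1.694]
wrist_force: [0.1, 0.1, 0.3]
width: 0.847
time: 16.92
tool_pos: [0.5247, -0.3729, 0.1526]
tcp_rot: [2.548, 0.185, -1.699]
wrist_force: [-0.4, -0.7, 0.3]
width: 0.996
time: 17.33
tool_pos: [0.5263, -0.3739, 0.2187]
tcp_rot: [2.548, 0.183, -1.694]
wrist_force: [0.1, 0.1, -1.1]
width: 0.994
z [0.07822337 0.07967449 0.0809524 ] (((515.8787841796875, -374.9572448730469), (131.80796813964844, 17.17560386657715), 8.27857494354248), [[449.3999938964844, -375.8999938964844], [451.8999938964844, -392.8999938964844], [582.2999877929688, -374.0], [579.9000244140625, -357.0]])
scene 350 ((561.8063354492188, 64.13439178466797), (67.50264739990234, 65.85752868652344), 87.02397918701172) [0.55912831 0.05768422 0.02141113]Traceback (most recent call last):
  File "<stdin>", line 7, in <module>
  File "meas.py", line 7, in big
    N,l,st,ce=cv2.connectedComponentsWithStats(m.astype(np.uint8)); i=1+np.argmax(st[1:,4]); return l==i
                                                                        ~~~~~~~~~^^^^^^^^^^
    return _wrapfunc(a, 'argmax', axis=axis, out=out, **kwds)
    return bound(*args, **kwds)
ValueError: attempt to get argmax of an empty sequence
```

View pics/w20.png

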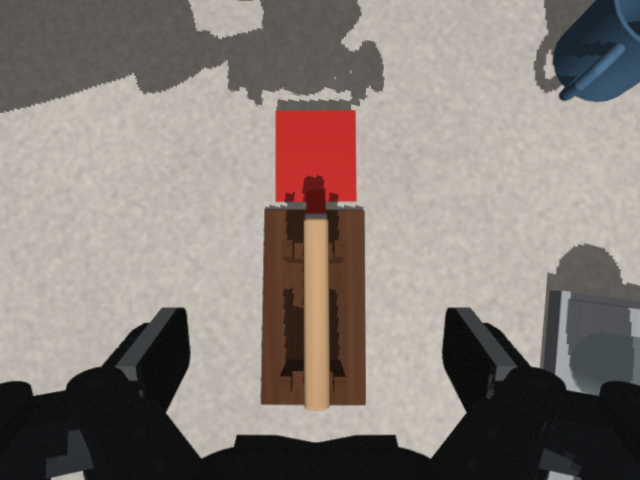

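View pics/scene20.png

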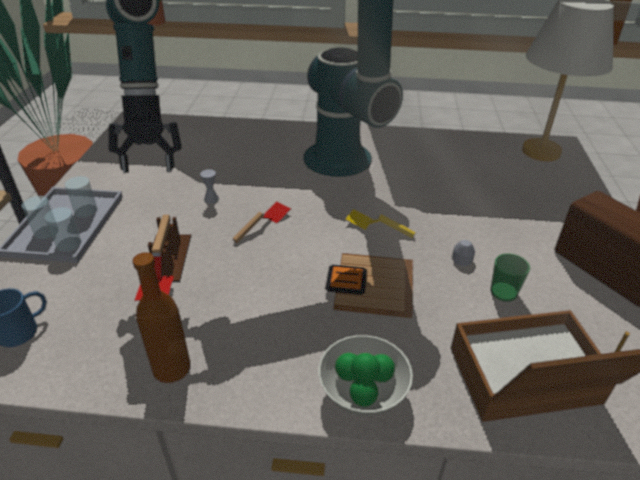

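```bash
python3 -c "
from workcell import bot
print(bot.read_state()['joint_vel'].round(3),bot.read_state()['wrist_force'].round(2)); print(bot.finish_job())"
```

```text
[ 0.     0.005 -0.001 -0.001 -0.001  0.   ] [ 0.02 -1.17 -1.02]
the job is handed in; nothing more can be done
None
```

I flipped the coaster onto the airing board, put the red spatula back in its rest and let go, then handed the job in at about 17.5 s. No verdict is reported.

I used the larger red spatula. Its neck measured about 0.063 rad bent up, and I felt for the sideboard with the blade. I slid the blade about 65 mm under the coaster and turned the spatula up against the board's edge until the coaster tipped over.

**Coaster:** It lies orange side up with its top at about 22 mm. Two camera views put its centre 19 to 20.5 mm behind the front edge, so it clears the 15 mm minimum by only 4 to 5 mm. I chose not to push it further in. The last scene picture shows it in the same place, but the last side picture could not be measured because the orange mask came back empty.

**Spatula:** In its rest, the handle is within 2 mm and 0.3° of where it lay, with its top at 79.7 mm. The hand is clear of it.

**Glass and shaker cap:** Both look unmoved in the last scene picture, judged by eye only.

**Sideboard contact:** The wrist force stayed at noise level, about 1 to 2 N. It gave no clear contact signal, and I saw contact only from the blade swinging slightly in the grip in the wrist depth image. I had no direct reading of how hard the blade pressed on the sideboard.

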